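Clamp the stacked tins with the cam lever

ROBOT

A 6-joint arm with a two-finger parallel gripper is mounted at the origin on the work surface. World frame = base frame: x ahead of the robot, y to its left, z up, the work surface at z = 0. Lengths are in m, angles in rad, forces in N, time in s.
With the tool pointing down it reaches from about 0.35 to 0.775 m from the base axis. Payload 5.5 kg.
Tool frame: the origin (TCP) lies at the very end of the fingers, on their centre line; the grasp point (between the pads) lies 19 mm behind it; x points along the fingers, y is the direction in which the jaws open and shut, and the axes are right-handed (so a half turn about x gives the same grasp; the last joint's range is limited). The gripper opens to 85 mm and grips with 20 to 120 N. Pads are 22 mm wide; open, the fingers measure 114 mm over their backs; the gripper's body (76 mm by 85 mm) begins 54 mm behind the grasp point. The pads swing forward as they close: fully open they stand 13 mm farther back than shut.
Start: joints at [-1.28, 0.313, 0.046, 1.304, 0, 1.431], TCP at [0.24, -0.523, 0.209] pointing down, gripper open.
Joint ranges: [-2.76, 2.76], [-0.86, 1.69], [-1.03, 1.26], [-2.2, 2.34], [-1.47, 1.5], [-3.14, 3.14]. Speed limits (rad/s): [2.57, 2.57, 3.14, 3.14, 3.14, 3.14].

INTERFACE

Orientations are given as a unit quaternion [w, x, y, z].
In Python, from workcell import env gives the robot as it stands.
- The arm moves only by the tool servo_tool, never from a script. Its argument "increments" is a list of rows, each an object with "offset": the shift along the tool's x, y, z in cm, a list of three; "yaw": the turn about the tool's x in degrees. In form: [{"offset": [x, y, z], "yaw": yaw}, ...]. A call has exactly 8 rows; each row is the pose to reach, as a shift and turn from the pose commanded when the call began, along the tool's axes at that moment; what a row does not reach only later rows make up. A row lasts 1/10 s, in which the tool goes at most 50 mm and 8.59 degrees, less where a joint would pass 70% of its speed; a pose out of reach is approached as far as the arm can. A call with a gripper value outside its range is refused whole. "claw" is the opening, from 0 (shut) to 1 (fully open), set as the call begins (left out, the last holds). The fingers move at their own pace and stop on an object; "force" is the grip in N (left out, the last holds). Time passes only in rows, so rows that repeat a pose let the fingers close, or fill a call up. It gives the time, the measured TCP pose, the force and the opening at its end, in the units of the state.
- env.get_state(): the state, without advancing time (a new reading comes with each control period).
- env.read_camera(name): name is "scene" or "top" or "wrist"; returns (picture, depth): 480x640x3 uint8, red, green, blue; 480x640 float32, m along the optical axis (not along the pixel's ray), 0 where there is no reading.
- env.camera_model(name): a dict with "vertical_fov" (degrees; the focal length in pixels is half the picture's height over the tangent of half this angle, whatever the lens; pixels are square), "cx", "cy" (the principal point, pixels), "world_from_camera" (4x4, takes a point from camera to world coordinates). Camera axes: x right, y up, looking along -z (the intrinsics and any distortion apply to the point x, -y, -z); pixel columns grow to the right and rows downward; lengths in m; the calibration is good to about 2 mm. A picture is of the moment at which its call begins: read the wrist's pose just before it. camera_model takes no time and is no camera call; for the wrist camera it gives the pose at the moment of the call.
- env.hand_in(): hands the job in, once; it reports no verdict.
The state is a dict: "clock": time; "joint_pos": joint angles; "qvel": joint speeds; "tau": joint torques, N m; "tcp_pos": TCP position; "orientation": TCP orientation; "wrist_force": force on the tool from outside, world axes, zero at the start; "ft_torque": the same for the moment, N m; "finger_gap": finger opening in m.
Only numpy, scipy, OpenCV 4.12 (cv2) and the standard library are available. Lean on these libraries where they do the work, as an engineer would, in place of code of your own. Each camera call takes 0.05 s, during which the arm holds its last target.

TASK

Lock the two stacked tins in their carrier: stand the cam lever straight up, turn the round knob clockwise until you feel the pad just take hold of the lid, then swing the lever all the way over to its stop so that it clamps and stays. Turn the knob only while the lever is upright or further open, never squash the tins, and leave the cup, canister, spoon and straw where they are.

Things in the scene. Friction and masses are not known exactly. Their poses are not given: they have to be found in the camera images.
- carrier: Fixed bare-aluminium carrier: base plate 170 (its x) x 250 (its y) x 12 mm, a post at each y end, a bridge 34 mm wide along its y, top face 186 mm above the shelf. Origin: centre of the underside, z up. Place and yaw differ each time. Under the bridge a steel bar with a round sprung rubber pad, 60 mm across, comes down on the tins.
- knob_grip (a point): Centre to grip on the round knurled steel knob (44 mm across, 30 mm tall) on its vertical axis over the carrier's centre. With the lever open the knob spans 201 to 231 mm above the shelf, this point at 218; it sinks with the lever, not with turning. Clockwise from above lowers the pad 5 mm per radian. It turns against a steady 0.5 to 0.6 N m, stays where left, and turns several radians either way.
- lever_pivot (a point): Centre of the cam lever's hinge, 205 mm above the shelf, at y = -90 mm in the carrier's frame; axes as the carrier's. The hinge runs along the carrier's y, so the lever swings in its x-z plane. The cam pushes bar, knob and pad down by 6.3 mm per radian, 12 mm in all. Steady friction of 0.6 N m (8 N at the handle) holds the lever; the clamp's load adds up to 7 N at the handle near the stop.
- lever_handle (a point): Centre of the lever's handle: a steel barrel 18 mm in diameter and 26 mm long, lying parallel to the hinge, 75 mm from the hinge; the bar below it is 11 mm wide along the hinge. It is easily pushed with a finger, from the side while near upright and from above when leaning.
- lever (a joint): Cam lever angle in rad: 0 fully open, leaning 0.8 from upright towards the carrier's -x; 0.8 straight up; 1.9 closed at its stop, leaning 1.1 towards the carrier's +x. Starts at 0 to 0.2. It stays where it is left.
- pad_axis (a point): Point on the carrier where the pad meets the lid, 118 mm up. The pad's own height is not reported; with the lever upright its gap to the lid is 2.5 to 14 mm at the start. Once touching, its spring pushes 10 N per mm, which adds 0.05 N m per mm to the knob's torque. Right is touching to 1.5 mm beyond (lever upright); the closed clamp then presses 60 to 80 N. Over 100 N dents the tins.
- bar: Steel bar, 26 x 190 x 10 mm, under the bridge, which carries the knob and the pad; origin at its centre, 159 mm above the shelf with the lever open, sinking with the lever.
- tin_low: Lower round aluminium tin, 130 mm across and 50 mm tall, loose on the carrier's base plate, origin at the centre of its underside.
- tin_high: Upper round aluminium tin with its flat lid, 130 mm across and 56 mm tall, loose on the lower tin, top 118 mm above the shelf, origin at the centre of its underside.
- mate_cup: Red enamel cup with a handle, 76 mm across, 85 mm tall, bystander. Origin at the centre of its underside.
- yerbera: White plastic canister 94 x 114 x 158 mm with a latch, bystander. Origin at the centre of its underside.
- spoon: White ceramic spoon lying flat, bystander.
- bombilla: Ridged steel drinking straw about 180 mm long lying flat, bystander.
Things that resemble listed ones, but are neither listed nor needed, are in the scene too. What is shaped like the tin_high but red or yellow is not meant.

How it is judged:
At the end, for the whole second after the job is handed in: The lever rests closed at its stop (over 1.80 rad), the clamp presses the tins together with 52 to 88 N (their own weight of 2 to 4 N included), and both tins stand upright (within 0.05 rad), at rest and centred on the carrier within 12 mm (value of joint lever above 1.8 rad and contact force between tin_low and tin_high between 52 and 88 N and angle between each of tin_low, tin_high's own z axis and vertical below 0.05 rad and horizontal distance between each of tin_low, tin_high and carrier below 0.012 m and linear speed of tin_high below 0.02 m/s and velocity of joint lever below 0.1 rad/s); the robot touches nothing.
It fails at once if the knob is turned with the lever past upright (fingers press on it while the lever is beyond 1.1 rad) (contact force between the fingers and bar above 2 N and value of joint lever above 1.1 rad).
It fails at once if the tins are squashed: pressed together with more than 105 N (contact force between tin_low and tin_high above 105 N).
It fails at once if the cup, canister, spoon or straw is shifted by more than 30 mm (distance of any of mate_cup, yerbera, spoon, bombilla from where it was at the start of the episode above 0.03 m).
It also fails if it takes over 72 s, if anything falls off the work surface, if the arm or the gripper's body presses on something with over 40 N, if the wrist force passes 120 N, or if a joint passes its speed limit or range.

## Working session

There is one attempt and no reset: what is moved stays moved. The work goes in short steps, Python scripts to look and compute and a tool call to move; the robot and the scene stay as the last step left them, time stands still between calls to the robot, and variables do not carry over. Pictures are saved under pics/ and viewed, and the job is handed in when it is done.

Besides the shell and the picture viewer there is one more tool, called after "Emit:" by a JSON object that holds its "name" and its "arguments". servo_tool: Moves the arm, as the interface text tells. Its arguments: {"type":"object","properties":{"increments":{"type":"array","items":{"type":"object","properties":{"offset":{"type":"array","items":{"type":"number"}},"yaw":{"type":"number"}}}},"claw":{"type":"number"},"force":{"type":"number"}},"required":["increments"]}

```bash
mkdir -p pics; ls
python3 - <<'E'
from workcell import env
import cv2,numpy as np
print(env.get_state())
for n in ["scene","top"]:
    im,d=env.read_camera(n); np.save(f'/tmp/{n}.npy',d)
    cv2.imwrite(f'pics/{n}0.png',im[:,:,::-1]); m=env.camera_model(n); print(n,m)
E
```

```text
pics
{'clock': 0.0, 'joint_pos': array([-1.27959478e+00,  3.14009245e-01,  4.49651471e-02,  1.30365530e+00,
        8.86219533e-07,  1.43117502e+00]), 'qvel': array([-5.19445355e-04, -1.29135057e-03,  3.14268638e-03, -7.89962040e-05,
        1.29757406e-03, -5.37403205e-04]), 'tau': array([ 1.08212564e-03, -4.80630469e+01,  2.98530793e+01,  1.93199777e-02,
       -7.11550251e-05,  1.28962287e-05]), 'tcp_pos': array([ 0.23994161, -0.52190149,  0.20779827]), 'orientation': array([-0.15047263, -0.69071356, -0.15181449,  0.69081483]), 'wrist_force': array([0.30218336, 0.79364399, 0.06876774]), 'ft_torque': array([-0.03497642,  0.02492017, -0.01879529]), 'finger_gap': 0.08514145675590276}
scene {'vertical_fov': 46.42223390923501, 'cx': 319.7772412043322, 'cy': 235.88667254834422, 'world_from_camera': array([[-0.65820873, -0.47405139,  0.58483891,  1.48666177],
       [ 0.75266966, -0.43067919,  0.49799982,  0.7282433 ],
       [ 0.01580044,  0.76797833,  0.6402809 ,  1.14974763],
       [ 0.        ,  0.        ,  0.        ,  1.        ]])}
top {'vertical_fov': 56.802641030554724, 'cx': 322.63697029776563, 'cy': 242.4521255504034, 'world_from_camera': array([[-0.01602386,  0.98636695, -0.16377873,  0.40793563],
       [-0.99986017, -0.0165909 , -0.00209485, -0.0111652 ],
       [-0.00478352,  0.16372226,  0.98649487,  1.34868218],
       [ 0.        ,  0.        ,  0.        ,  1.        ]])}
```

View pics/scene0.png

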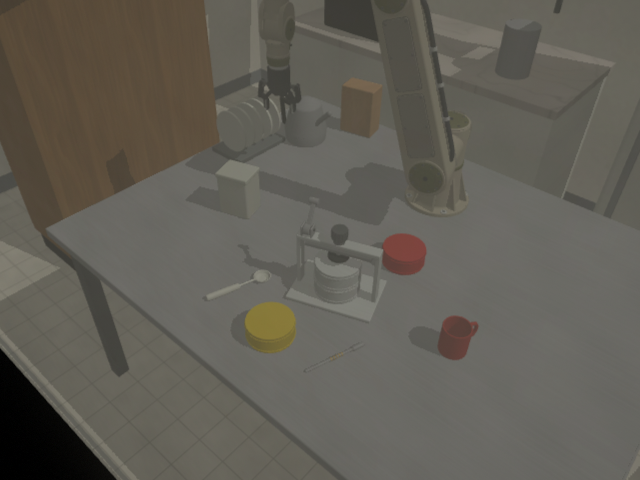

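View pics/top0.png

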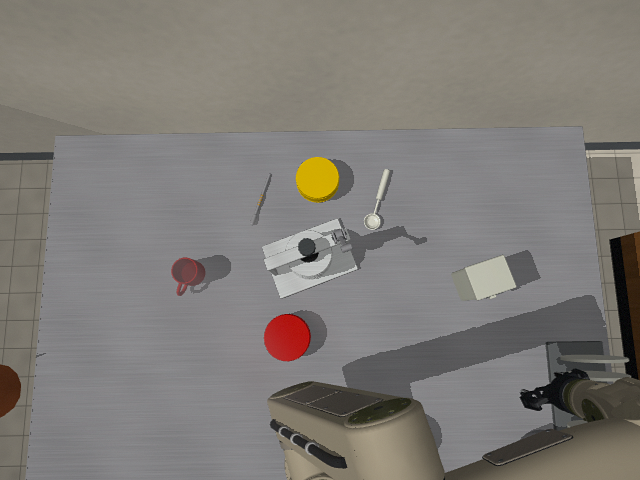

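The top view shows the carrier near pixel (310,258), the knob at (307,247) and the lever at about (340,235). I'll enlarge both views.

```bash
cat > h.py <<'E'
import numpy as np,cv2
from workcell import env
def model(n):
    m=env.camera_model(n); f=240/np.tan(np.radians(m['vertical_fov']/2)); return f,m['cx'],m['cy'],m['world_from_camera']
def px2w(M,u,v,d):
    f,cx,cy,T=M; p=np.stack([(u-cx)/f*d,-(v-cy)/f*d,-d,np.ones_like(d)],-1); return (p@T.T)[...,:3]
def onz(M,u,v,z):
    f,cx,cy,T=M; r=T[:3,:3]@np.array([(u-cx)/f,-(v-cy)/f,-1]); t=T[:3,3]; return t+r*(z-t[2])/r[2]
def proj(M,P):
    f,cx,cy,T=M; q=(np.asarray(P)-T[:3,3])@T[:3,:3]; return np.stack([cx+f*q[...,0]/-q[...,2],cy-f*q[...,1]/-q[...,2]],-1)
def crop(im,u0,v0,u1,v1,s,name):
    cv2.imwrite(name,cv2.resize(im[v0:v1,u0:u1,::-1],None,fx=s,fy=s,interpolation=cv2.INTER_CUBIC))
E
python3 - <<'E'
from h import *
a=cv2.imread('pics/top0.png')[:,:,::-1]; crop(a,250,205,370,305,6,'pics/topc.png')
a=cv2.imread('pics/scene0.png')[:,:,::-1]; crop(a,275,185,405,325,4,'pics/scenec.png')
M=model('top'); d=np.load('/tmp/top.npy'); v,u=np.mgrid[:480,:640]
W=px2w(M,u,v,d); reg=(u>250)&(u<370)&(v>205)&(v<305)&(d>0)
z=W[...,2]
for lo,hi in [(.205,.30),(.222,.24),(.178,.194),(.11,.125),(.006,.018)]:
    m=reg&(z>lo)&(z<hi); print(lo,hi,m.sum(),W[m].mean(0))
m=reg&(z>.006)&(z<.3)
P=W[m][:,:2].astype(np.float32); r=cv2.minAreaRect(P*1000); print(r)
m=reg&(z>.178)&(z<.194);print(cv2.minAreaRect((W[m][:,:2]*1000).astype(np.float32)))
m=reg&(z>.006)&(z<.018);print(cv2.minAreaRect((W[m][:,:2]*1000).astype(np.float32)))
E
```

```text
0.205 0.3 492 [ 0.59137563 -0.01057942  0.232284  ]
0.222 0.24 256 [0.5856404  0.02674409 0.22936127]
0.178 0.194 792 [0.57715787 0.05107301 0.18547323]
0.11 0.125 958 [0.57559804 0.02951626 0.11746242]
0.006 0.018 2239 [0.57545014 0.03200521 0.01148492]
((596.7661743164062, 31.133148193359375), (364.1676025390625, 299.01800537109375), 88.98680877685547)
((584.7981567382812, 33.488121032714844), (34.86970138549805, 235.23707580566406), 19.576602935791016)
((596.7662353515625, 31.133148193359375), (364.1676330566406, 299.01800537109375), 88.98680877685547)
```

View pics/topc.png

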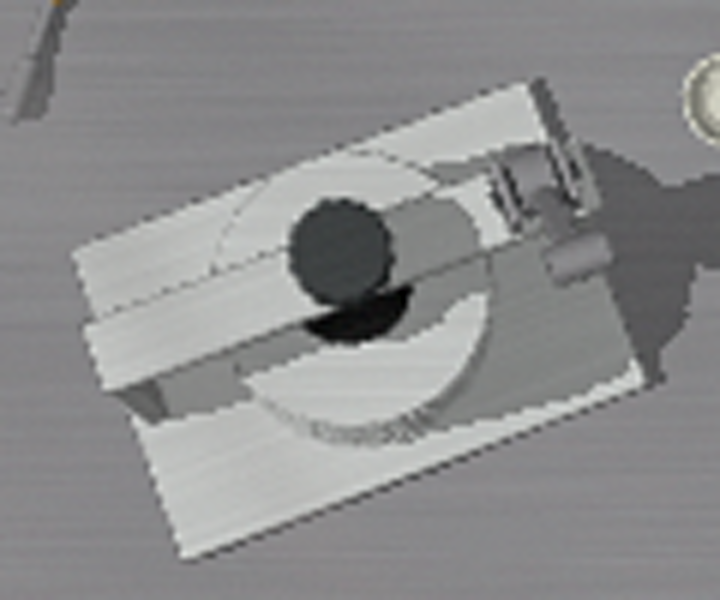

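View pics/scenec.png

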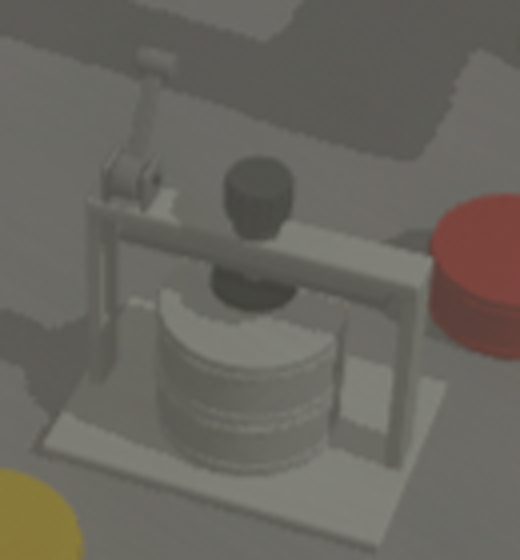

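Run:
```python
from h import *
from scipy.optimize import least_squares
M=model('top'); 
c=np.array([(72,250),(535,80),(645,380),(188,560)])/6+[250,205]-.5+.08
cp=np.array([(.085,.125),(.085,-.125),(-.085,-.125),(-.085,.125)])
def T(p,q):
    c_,s=np.cos(p[2]),np.sin(p[2]); q=np.atleast_2d(q); return np.c_[p[0]+c_*q[:,0]-s*q[:,1],p[1]+s*q[:,0]+c_*q[:,1],q[:,2]]
q=np.c_[cp,np.full(4,.012)]
# bridge left end corner pts & knob top centre
k=np.array([[341,252]])/6+[250,205]-.42
q=np.r_[q,[[0,0,.231]]]; c=np.r_[c,k]
f=lambda p:(proj(M,T(p,q))-c).ravel()
r=least_squares(f,[.585,.03,.35]); print(r.x,np.degrees(r.x[2]),f(r.x).reshape(-1,2).round(2))
print('knob alone',onz(M,*k[0],.231))
np.save('/tmp/pose.npy',r.x)
h=np.array([578,258])/6+[250,205]-.42
for z in (.25,.257,.265): 
    w=onz(M,*h,z); d=w[:2]-r.x[:2]; cy,s=np.cos(r.x[2]),np.sin(r.x[2]); print(z,w,(cy*d[0]+s*d[1]),(-s*d[0]+cy*d[1]))
print('pivot',T(r.x,[[0,-.09,.205]]))
# scene check
Ms=model('scene'); Q=np.r_[q,[[0,-.09,.205],[-.054,-.09,.257],[-.042,-.09,.267]]]
print((proj(Ms,T(r.x,Q))-[275,185])*4)
st=env.get_state(); print(st['tcp_pos'],st['joint_pos'][5]); print(model('wrist')[3])
```

```text
[0.58480845 0.03201297 0.34723879] 19.895317013729123 [[-0.12 -0.3 ]
 [-0.85 -0.51]
 [ 1.11  0.86]
 [-0.48  0.48]
 [ 0.28 -0.5 ]]
knob alone [0.58352453 0.03273051 0.231     ]
0.25 [ 0.57634644 -0.06689576  0.25      ] -0.04161587433021503 -0.09012580754095334
0.257 [ 0.57527345 -0.06654069  0.257     ] -0.04250399173824323 -0.08942678382674639
0.265 [ 0.57404717 -0.06613489  0.265     ] -0.04351898306170397 -0.08862789958193845
pivot [[ 0.6154357  -0.05261547  0.205     ]]
[[382.85069734 540.85476096]
 [ 43.0902319  439.86793718]
 [134.22802032 290.04231698]
 [452.2617586  377.26591403]
 [263.39347826 170.17792654]
 [135.61434896 168.16453914]
 [166.0595521   61.58854154]
 [159.64084683  59.30256302]]
[ 0.23996874 -0.52199198  0.20788308] 1.4311939262777995
[[ 4.18321734e-01  8.60501002e-01  2.90766147e-01  3.15474904e-01]
 [-9.08298600e-01  3.96576672e-01  1.33118733e-01 -4.88762728e-01]
 [-7.62267467e-04 -3.19788943e-01  9.47488496e-01  3.72507863e-01]
 [ 0.00000000e+00  0.00000000e+00  0.00000000e+00  1.00000000e+00]]
```

```bash
cat >> h.py <<'E'
from scipy.spatial.transform import Rotation as Ro
def R(st):
    q=st['orientation']; return Ro.from_quat([q[1],q[2],q[3],q[0]]).as_matrix()
c0=np.array([.584,.0322]); yaw=np.radians(19.9); ex=np.array([np.cos(yaw),np.sin(yaw)]); ey=np.array([-ex[1],ex[0]])
def W(x,y,z): return np.r_[c0+ex*x+ey*y,z]
def C(p): d=p[:2]-c0; return np.r_[d@ex,d@ey,p[2]]
def rep(target=None):
    s=env.get_state(); r=R(s); 
    print('t',round(s['clock'],2),'tcp C mm',(C(s['tcp_pos'])*1000).round(1),'heading toolY rel carrier x deg',np.degrees(np.arctan2(r[1,1],r[0,1])-yaw).round(1),'j',s['joint_pos'].round(2),'F',s['wrist_force'].round(1),'M',s['ft_torque'].round(3),'gap',round(s['finger_gap'],4))
    if target is not None: print('offset cm tool', (r.T@(W(*target)-s['tcp_pos'])*100).round(2))
    # carrier x, y in tool axes
    print('ex in tool',(r.T@np.r_[ex,0]).round(3),'ey',(r.T@np.r_[ey,0]).round(3))
E
python3 - <<'E'
from h import *
rep((-.09,-.09,.34))
E
```

```text
t 0.1 tcp C mm [-512.1 -404.   207.9] heading toolY rel carrier x deg -85.2 j [-1.28  0.31  0.05  1.3   0.    1.43] F [0.1 1.  0.2] M [ 0.003  0.029 -0.016] gap 0.0856
offset cm tool [-13.16 -27.79 -44.69]
ex in tool [ 0.     0.083 -0.997] ey [ 0.002 -0.997 -0.083]
```

Emit:
{"name": "servo_tool", "arguments": {"increments": [{"offset": [-4.5, 0, 0], "yaw": 1}, {"offset": [-9, -0.5, -1], "yaw": 2}, {"offset": [-13, -2.5, -4], "yaw": 3}, {"offset": [-13.2, -5, -8], "yaw": 4}, {"offset": [-13.2, -7.5, -12], "yaw": 4.8}, {"offset": [-13.2, -10, -16], "yaw": 4.8}, {"offset": [-13.2, -12.5, -20], "yaw": 4.8}, {"offset": [-13.2, -15, -24], "yaw": 4.8}], "claw": 0, "force": 40}}

```text
clock: 0.9
tcp_pos: [0.3961, -0.2842, 0.3404]
orientation: [-0.122, -0.696, -0.122, 0.697]
wrist_force: [0.9, -0.0, 0.5]
finger_gap: -0.0001
```

Run:
```python
from h import *
rep((-.09,-.09,.34))
```

```text
t 0.9 tcp C mm [-284.4 -233.5  340.4] heading toolY rel carrier x deg -90.0 j [-0.79  0.14  0.14  1.57  0.    2.01] F [ 0.9 -0.   0.5] M [-0.094 -0.034 -0.007] gap -0.0001
offset cm tool [  0.05 -14.37 -19.43]
ex in tool [-0.    -0.001 -1.   ] ey [ 0.    -1.     0.001]
```

Emit:
{"name": "servo_tool", "arguments": {"increments": [{"offset": [0, -2.4, -3.2], "yaw": 0}, {"offset": [0, -4.8, -6.5], "yaw": 0}, {"offset": [0, -7.2, -9.7], "yaw": 0}, {"offset": [0, -9.6, -13], "yaw": 0}, {"offset": [0, -12, -16.2], "yaw": 0}, {"offset": [0, -14.4, -19.4], "yaw": 0}, {"offset": [3.5, -14.4, -19.4], "yaw": 0}, {"offset": [4, -14.4, -19.4], "yaw": 0}]}}

```text
clock: 1.7
tcp_pos: [0.5274, -0.0827, 0.2965]
orientation: [-0.122, -0.694, -0.124, 0.699]
wrist_force: [-0.8, 0.2, 0.1]
finger_gap: -0.0003
```

Run:
```python
from h import *
rep((-.07,-.09,.255))
for n in ['wrist','top']:
    im,d=env.read_camera(n); np.save(f'/tmp/{n}1.npy',d); cv2.imwrite(f'pics/{n}1.png',im[:,:,::-1])
crop(im,290,205,390,305,6,'pics/top1c.png')
```

```text
t 1.7 tcp C mm [-92.3 -88.8 296.5] heading toolY rel carrier x deg -89.9 j [-0.31  0.23  0.15  1.5  -0.    2.49] F [-0.8  0.2  0.1] M [-0.047  0.018  0.011] gap -0.0003
offset cm tool [ 4.14  0.14 -2.25]
ex in tool [-0.006  0.002 -1.   ] ey [ 0.004 -1.    -0.002]
```

View pics/wrist1.png

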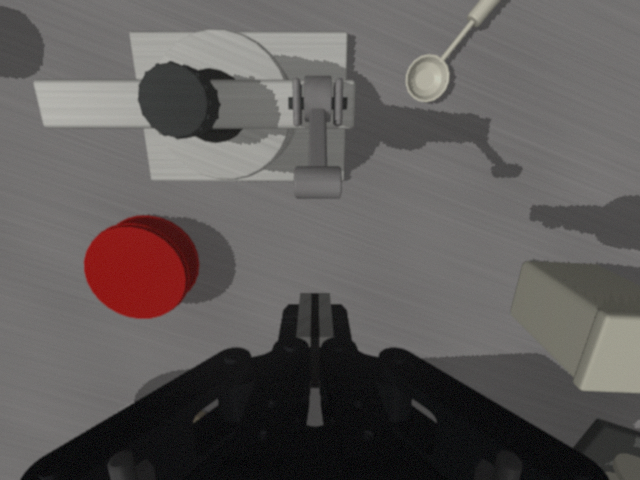

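View pics/top1c.png

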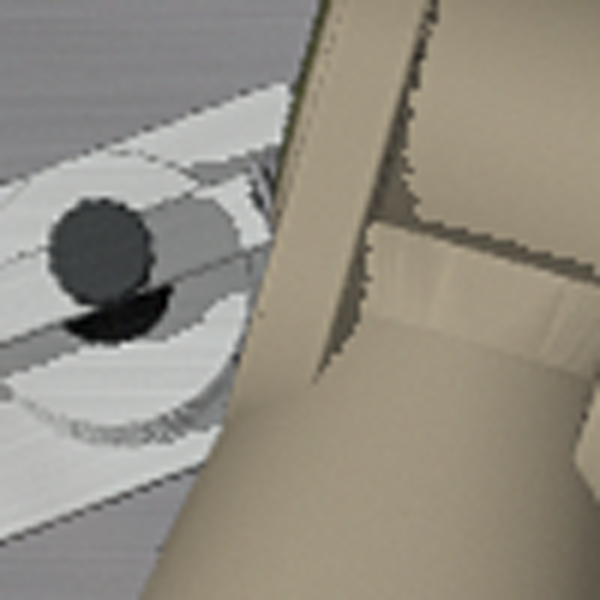

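The wrist view shows the barrel at (318,182), in line with the shut fingers at x=315, and the knob at (178,100). Next I'll refine these from depth.

Run:
```python
from h import *
rep((-.07,-.09,.255))
M=model('wrist'); d=np.load('/tmp/wrist1.npy'); v,u=np.mgrid[:480,:640]; w=px2w(M,u,v,d)
def reg(u0,u1,v0,v1,zl,zh):
    m=(u>=u0)&(u<=u1)&(v>=v0)&(v<=v1)&(d>0)&(w[...,2]>zl)&(w[...,2]<zh); p=w[m]; q=np.array([C(x) for x in p])*1000; print(len(p),q.mean(0).round(1),q.min(0).round(1),q.max(0).round(1), np.percentile(q,[2,98],axis=0).round(1).tolist())
reg(285,350,160,200,.24,.30) # barrel
reg(130,225,55,145,.226,.236) # knob top
reg(30,300,75,130,.18,.19) # bridge
reg(300,335,100,112,.2,.3)
r=cv2.minAreaRect((w[(v>75)&(v<130)&(u<300)&(w[...,2]>.18)&(w[...,2]<.19)][:,:2]*1000).astype(np.float32));print(r)
```

```text
t 1.8 tcp C mm [-92.5 -90.5 299.4] heading toolY rel carrier x deg -90.0 j [-0.31  0.23  0.15  1.5  -0.    2.49] F [-0.6  0.1  0.4] M [0.003 0.012 0.036] gap -0.0
offset cm tool [ 4.43 -0.04 -2.27]
ex in tool [-0.003 -0.    -1.   ] ey [ 0.002 -1.     0.   ]
1665 [-39.7 -93.2 273.7] [ -50.5 -106.2  255.4] [-30.2 -80.3 278.7] [[-50.0, -105.5, 259.1], [-30.9, -81.0, 277.7]]
4299 [  3.3  -4.7 232. ] [-19.5 -26.3 226.1] [ 25.4  18.6 234.8] [[-16.9, -24.3, 228.4], [22.6, 15.3, 233.6]]
8601 [  3.   23.1 188. ] [-14. -81. 183.] [ 20.3 114.2 190. ] [[-13.3, -72.3, 186.1], [19.1, 110.2, 189.6]]
451 [  0.5 -93.5 217.7] [  -3.5 -105.2  200.9] [  4.5 -81.9 223.7] [[-3.4, -105.1, 208.4], [4.0, -82.0, 221.9]]
((580.8253784179688, 49.264854431152344), (33.978919982910156, 194.16908264160156), 19.607316970825195)
```

Emit:
{"name": "servo_tool", "arguments": {"increments": [{"offset": [2.2, 0, 0], "yaw": 0}, {"offset": [4.4, 0.1, 0], "yaw": 0}, {"offset": [4.4, 0.1, -1.5], "yaw": 0}, {"offset": [4.4, 0.1, -2.5], "yaw": 0}, {"offset": [4.4, 0.1, -3.5], "yaw": 0}, {"offset": [4.4, 0.1, -4.5], "yaw": 0}, {"offset": [4.4, 0.1, -5.5], "yaw": 0}, {"offset": [4.4, 0.1, -6], "yaw": 0}]}}

```text
clock: 2.6
tcp_pos: [0.587, -0.0649, 0.2569]
orientation: [0.122, 0.697, 0.122, -0.696]
wrist_force: [-0.7, 0.4, 0.6]
finger_gap: 0.0001
```

Run:
```python
from h import *
rep((-.018,-.09,.255))
im,d=env.read_camera('wrist'); np.save('/tmp/wrist2.npy',d); cv2.imwrite('pics/wrist2.png',im[:,:,::-1])
rep()
```

```text
t 2.6 tcp C mm [-30.3 -92.3 256.9] heading toolY rel carrier x deg -90.0 j [-0.25  0.34  0.2   1.43 -0.    2.55] F [-0.7  0.4  0.6] M [-0.027 -0.004  0.032] gap 0.0001
offset cm tool [ 0.19 -0.23 -1.23]
ex in tool [ 0.001  0.    -1.   ] ey [-0. -1. -0.]
t 2.65 tcp C mm [-30.  -92.2 256.6] heading toolY rel carrier x deg -90.0 j [-0.25  0.34  0.2   1.43  0.    2.55] F [1.6 0.3 0.6] M [-0.041 -0.044 -0.003] gap -0.0
ex in tool [ 0.001  0.    -1.   ] ey [-0. -1. -0.]
```

View pics/wrist2.png

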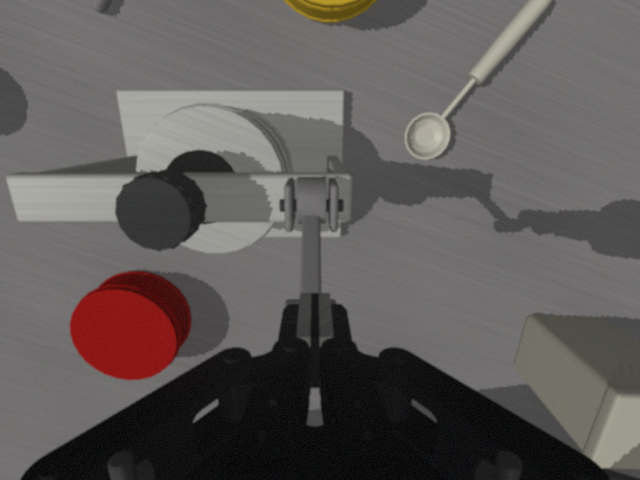

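Run:
```python
from h import *
a=cv2.imread('pics/wrist2.png')[:,:,::-1]; crop(a,260,170,370,350,4,'pics/w2c.png')
M=model('wrist'); d=np.load('/tmp/wrist2.npy')
for (uu,vv) in [(315,200),(313,230),(313,250),(313,270),(312,285),(292,302),(345,302),(305,300),(305,330),(325,300)]:
    print(uu,vv,(C(px2w(M,np.float64(uu),np.float64(vv),np.float64(d[vv,uu])))*1000).round(1))
```

```text
315 200 [  8.8 -93.8 215.8]
313 230 [ -7.6 -92.6 223.6]
313 250 [-15.4 -92.6 236.8]
313 270 [-23.5 -92.6 246.3]
312 285 [ 52.5 -93.1 421.3]
292 302 [-32.8 -82.1 265.3]
345 302 [-177.7 -135.4   -0. ]
305 300 [-19.  -89.3 288.8]
305 330 [-18.8 -89.9 311.8]
325 300 [-19.  -97.9 288.7]
```

View pics/w2c.png

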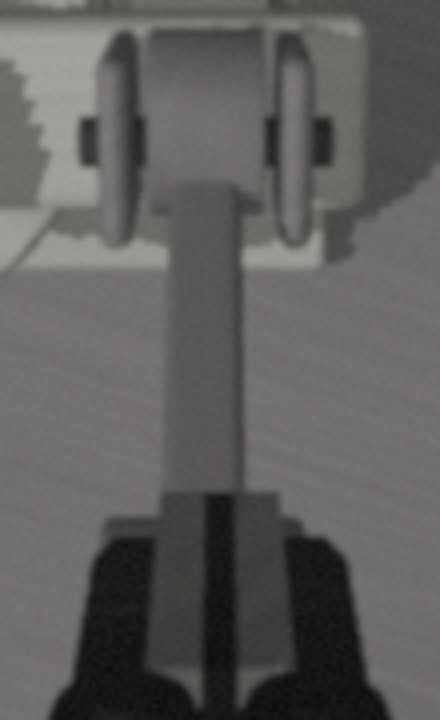

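Run:
```python
from h import *
M=model('wrist'); s=env.get_state(); t=s['tcp_pos']; print(proj(M,t),C(t))
for dz in (0,.0225,.03,.05): print(dz,proj(M,W(-.03+.0,-.092,.257+dz)),proj(M,W(-.03+.011,-.092,.257+dz)))
print(C(M[3][:3,3]), M[0])
print('barrel',proj(M,W(-.038,-.0925,.269)),proj(M,W(-.038+.0,-.0925+.013,.269)))
```

```text
[312.11939025 289.28775636] [-0.03001918 -0.09220089  0.25659826]
0 [311.73116539 289.60203794] [311.70154464 270.24469462]
0.0225 [311.42404532 311.69387109] [311.3835413  290.20442877]
0.03 [311.30272208 320.42092337] [311.25745941 298.11805955]
0.05 [310.91656891 348.19778377] [310.85441633 323.41538157]
[ 0.05250733 -0.09314909  0.42126255] 348.0489176404377
barrel [312.60620498 315.04312863] [286.47834512 315.03318759]
```

Run:
```python
from h import *
M=model('wrist'); d=np.load('/tmp/wrist2.npy'); s=env.get_state(); r=R(s); t=s['tcp_pos']
for vv in range(280,345,5):
    print(vv,[ (r.T@(px2w(M,np.float64(uu),np.float64(vv),np.float64(d[vv,uu]))-t)*1000).round(0).tolist() for uu in (290,305,315,325)])
```

```text
280 [[257.0, -31.0, 115.0], [6.0, -4.0, -3.0], [5.0, 2.0, -3.0], [258.0, 16.0, 116.0]]
285 [[257.0, -31.0, 123.0], [2.0, -4.0, -1.0], [3.0, 2.0, -1.0], [256.0, 16.0, 122.0]]
290 [[258.0, -31.0, 130.0], [1.0, -4.0, 1.0], [1.0, 2.0, 1.0], [256.0, 16.0, 130.0]]
295 [[256.0, -31.0, 137.0], [-28.0, -3.0, -11.0], [-28.0, 1.0, -11.0], [-28.0, 6.0, -11.0]]
300 [[-8.0, -11.0, 2.0], [-32.0, -3.0, -11.0], [-33.0, 1.0, -11.0], [-32.0, 6.0, -11.0]]
305 [[-31.0, -9.0, -8.0], [-37.0, -3.0, -11.0], [-36.0, 1.0, -11.0], [-37.0, 6.0, -11.0]]
310 [[-34.0, -9.0, -8.0], [-41.0, -3.0, -12.0], [-41.0, 1.0, -12.0], [-42.0, 5.0, -12.0]]
315 [[-38.0, -9.0, -7.0], [-45.0, -3.0, -11.0], [-46.0, 1.0, -12.0], [-46.0, 5.0, -12.0]]
320 [[-42.0, -9.0, -7.0], [-49.0, -2.0, -12.0], [-49.0, 1.0, -12.0], [-49.0, 5.0, -11.0]]
325 [[-46.0, -8.0, -8.0], [-53.0, -2.0, -12.0], [-52.0, 1.0, -12.0], [-52.0, 5.0, -11.0]]
330 [[-49.0, -8.0, -7.0], [-55.0, -2.0, -11.0], [-56.0, 1.0, -12.0], [-56.0, 5.0, -12.0]]
335 [[-53.0, -8.0, -8.0], [-58.0, -2.0, -11.0], [-59.0, 1.0, -12.0], [-59.0, 5.0, -12.0]]
340 [[-65.0, -7.0, -14.0], [-59.0, -2.0, -10.0], [-60.0, 1.0, -10.0], [-62.0, 5.0, -12.0]]
```

The shut fingertips sit about 28 mm above the reported TCP: their front face is flat at -11 mm and ends at -28 mm. They passed over the barrel, so I'll back off, go lower and push.

Emit:
{"name": "servo_tool", "arguments": {"increments": [{"offset": [0, 0, 4], "yaw": 0}, {"offset": [0, 0, 6], "yaw": 0}, {"offset": [1.3, 0, 6], "yaw": 0}, {"offset": [2.6, 0, 6], "yaw": 0}, {"offset": [2.6, 0, 5], "yaw": 0}, {"offset": [2.6, 0, 4], "yaw": 0}, {"offset": [2.6, 0, 3], "yaw": 0}, {"offset": [2.6, 0, 2], "yaw": 0}]}}

```text
clock: 3.45
tcp_pos: [0.5626, -0.0736, 0.2326]
orientation: [-0.123, -0.693, -0.12, 0.7]
wrist_force: [-21.1, -7.8, 15.6]
finger_gap: -0.0
```

Run:
```python
from h import *
rep((-.018,-.092,.231))
im,d=env.read_camera('wrist'); np.save('/tmp/wrist3.npy',d); cv2.imwrite('pics/wrist3.png',im[:,:,::-1])
rep()
```

```text
t 3.45 tcp C mm [-56.1 -92.2 232.6] heading toolY rel carrier x deg -90.1 j [-0.27  0.3   0.09  1.36 -0.01  2.53] F [-21.1  -7.8  15.6] M [-1.374  3.859 -0.037] gap -0.0
offset cm tool [ 0.11 -0.03 -3.81]
ex in tool [-0.011 -0.001 -1.   ] ey [-0.003 -1.     0.001]
t 3.5 tcp C mm [-54.  -92.3 232.3] heading toolY rel carrier x deg -90.1 j [-0.27  0.3   0.09  1.36 -0.01  2.53] F [-16.1  -6.4  12.7] M [-1.025  3.136 -0.009] gap -0.0
ex in tool [-0.008 -0.001 -1.   ] ey [-0.002 -1.     0.001]
```

View pics/wrist3.png

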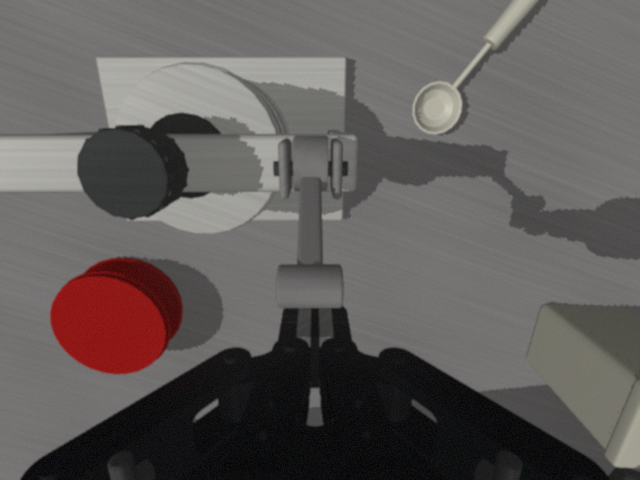

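Emit:
{"name": "servo_tool", "arguments": {"increments": [{"offset": [0, 0, -0.6], "yaw": 0}, {"offset": [0, 0, -1.2], "yaw": 0}, {"offset": [0, 0, -1.8], "yaw": 0}, {"offset": [0, 0, -2.4], "yaw": 0}, {"offset": [0, 0, -2.8], "yaw": 0}, {"offset": [0, 0, -3.2], "yaw": 0}, {"offset": [0, 0, -3.4], "yaw": 0}, {"offset": [0, 0, -3.4], "yaw": 0}]}}

```text
clock: 4.3
tcp_pos: [0.5985, -0.0607, 0.2318]
orientation: [-0.123, -0.696, -0.121, 0.697]
wrist_force: [-5.7, -2.2, 6.1]
finger_gap: 0.0002
```

Run:
```python
from h import *
rep((-.018,-.092,.231))
im,d=env.read_camera('wrist'); np.save('/tmp/wrist4.npy',d); cv2.imwrite('pics/wrist4.png',im[:,:,::-1])
rep()
M=model('wrist'); v,u=np.mgrid[:480,:640]; w=px2w(M,u,v,d)
m=(u>250)&(u<375)&(w[...,2]>.21)&(w[...,2]<.31)&(d>0)&(v<340)
q=(w[m][:,:2]-c0)@np.c_[ex,ey]*1000; z=w[m][:,2]*1000
for a in range(215,305,5):
    k=(z>a)&(z<=a+5); 
    if k.sum()>5: print(a,k.sum(),q[k].mean(0).round(1),np.percentile(q[k],[3,97],axis=0).round(1).tolist())
```

```text
t 4.3 tcp C mm [-18.  -92.3 231.8] heading toolY rel carrier x deg -90.0 j [-0.23  0.36  0.17  1.38 -0.    2.56] F [-5.7 -2.2  6.1] M [-0.499  1.215 -0.006] gap 0.0002
offset cm tool [ 0.08 -0.03  0.  ]
ex in tool [-0.002 -0.    -1.   ] ey [-0.001 -1.     0.   ]
t 4.35 tcp C mm [-17.9 -92.3 231.8] heading toolY rel carrier x deg -90.0 j [-0.23  0.36  0.17  1.38 -0.    2.56] F [-6.1 -2.   5.2] M [-0.436  1.166  0.035] gap -0.0
ex in tool [-0.002 -0.    -1.   ] ey [-0.001 -1.     0.   ]
215 763 [  3.9 -91.6] [[-9.7, -106.8], [16.0, -76.0]]
220 63 [  6.1 -91.4] [[5.1, -96.0], [6.5, -86.4]]
225 67 [  6.  -91.3] [[4.9, -96.4], [6.5, -86.5]]
230 72 [  6.  -91.5] [[4.5, -96.7], [6.5, -86.4]]
235 85 [  5.9 -91.5] [[4.5, -96.6], [6.4, -86.5]]
240 84 [  5.9 -91.3] [[4.6, -96.3], [6.4, -86.2]]
245 98 [  5.8 -91.3] [[4.5, -96.4], [6.4, -86.3]]
250 100 [  5.9 -91.5] [[4.7, -96.4], [6.4, -86.5]]
255 112 [  5.8 -91.4] [[4.4, -96.3], [6.4, -86.3]]
260 125 [  5.7 -91.4] [[4.7, -96.3], [6.4, -86.6]]
265 27 [ -0.7 -98.1] [[-11.1, -107.0], [6.5, -88.5]]
270 29 [ -10.6 -106.1] [[-11.2, -106.9], [-9.9, -104.4]]
275 427 [  0.8 -92.2] [[-11.0, -106.2], [11.4, -79.9]]
280 1180 [  3.4 -92.2] [[-10.9, -105.4], [11.4, -79.7]]
285 2771 [  2.5 -91.6] [[-6.8, -103.5], [9.1, -79.5]]
290 252 [ -6.1 -93.4] [[-7.5, -103.4], [-4.8, -83.3]]
295 15 [ -3.9 -93.9] [[-4.8, -103.7], [-3.3, -84.3]]
```

View pics/wrist4.png

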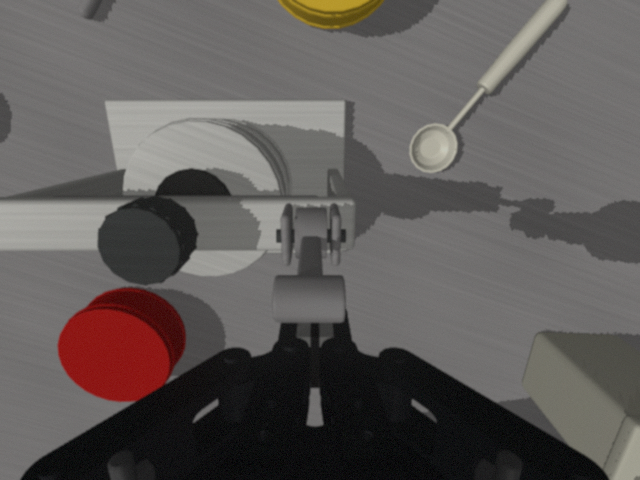

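The lever bar is vertical to within about 0.01 rad (its front face stays at x≈5.9 mm). Next I'll retract, rise, go over the knob and unwind the wrist.

Emit:
{"name": "servo_tool", "arguments": {"increments": [{"offset": [0, 0, 2.5], "yaw": 0}, {"offset": [0, 0, 4], "yaw": 0}, {"offset": [-4, 0, 4], "yaw": 0}, {"offset": [-8.5, 0, 4], "yaw": -8}, {"offset": [-8.5, -3, 2], "yaw": -16}, {"offset": [-8.5, -6, 0], "yaw": -24}, {"offset": [-8.5, -8, -1.5], "yaw": -32}, {"offset": [-8.5, -9, -2], "yaw": -40}], "claw": 1}}

```text
clock: 5.15
tcp_pos: [0.5887, 0.0338, 0.3161]
orientation: [0.356, 0.612, 0.355, -0.611]
wrist_force: [0.5, -0.5, 0.2]
finger_gap: 0.0856
```

Emit:
{"name": "servo_tool", "arguments": {"increments": [{"offset": [0, 0, 0], "yaw": -8.5}, {"offset": [0, 0, 0], "yaw": -17}, {"offset": [0, 0, 0], "yaw": -25.5}, {"offset": [0, 0, 0], "yaw": -34}, {"offset": [0, 0, 0], "yaw": -42.5}, {"offset": [0, 0, 0], "yaw": -51}, {"offset": [0, 0, 0], "yaw": -59.5}, {"offset": [0, 0, 0], "yaw": -68}]}}

```text
clock: 5.95
tcp_pos: [0.5882, 0.0317, 0.3161]
orientation: [0.637, 0.309, 0.636, -0.308]
wrist_force: [-0.8, -0.1, -0.4]
finger_gap: 0.0856
```

Emit:
{"name": "servo_tool", "arguments": {"increments": [{"offset": [0, 0, 0], "yaw": -8.5}, {"offset": [0, 0, 0], "yaw": -17}, {"offset": [0, 0, 0], "yaw": -25.5}, {"offset": [0, 0, 0], "yaw": -34}, {"offset": [0, 0, 0], "yaw": -42.5}, {"offset": [0, 0, 0], "yaw": -51}, {"offset": [0, 0, 0], "yaw": -59.5}, {"offset": [0, 0, 0], "yaw": -68}]}}

```text
clock: 6.75
tcp_pos: [0.5882, 0.0317, 0.3161]
orientation: [0.7, -0.1, 0.7, 0.1]
wrist_force: [0.3, -0.7, -0.2]
finger_gap: 0.0857
```

Emit:
{"name": "servo_tool", "arguments": {"increments": [{"offset": [0, 0, 0], "yaw": -8.5}, {"offset": [0, 0, 0], "yaw": -17}, {"offset": [0, 0, 0], "yaw": -25.5}, {"offset": [0, 0, 0], "yaw": -34}, {"offset": [0, 0, 0], "yaw": -42.5}, {"offset": [0, 0, 0], "yaw": -51}, {"offset": [0, 0, 0], "yaw": -59.5}, {"offset": [0, 0, 0], "yaw": -62}]}}

```text
clock: 7.55
tcp_pos: [0.5882, 0.0317, 0.3161]
orientation: [0.549, -0.446, 0.549, 0.445]
wrist_force: [-0.3, 0.5, 0.3]
finger_gap: 0.0856
```

Run:
```python
from h import *
im,d=env.read_camera('wrist'); M=model('wrist'); np.save('/tmp/wrist5.npy',d); cv2.imwrite('pics/wrist5.png',im[:,:,::-1])
rep()
s=env.get_state(); r=R(s); t=s['tcp_pos']
v,u=np.mgrid[:480,:640]; w=px2w(M,u,v,d)
L=(w-t)@r*1000
m=(d>0)&(L[...,0]>-80)&(L[...,0]<20)&(abs(L[...,1])<75)&(w[...,2]>.26)&(v>240)
l=L[m]
for side in (l[l[:,1]<-5],l[l[:,1]>5]):
    if len(side): 
        k=side[side[:,0]>np.percentile(side[:,0],97)-6]; print('tip x max',np.percentile(side[:,0],[90,97,99.5]).round(1),k.mean(0).round(1),k.min(0).round(1),k.max(0).round(1))
m=(d>0)&(w[...,2]>.226)&(w[...,2]<.24)
q=np.c_[(w[m][:,:2]-c0)@np.c_[ex,ey]*1000,w[m][:,2]*1000,u[m],v[m]]; k=np.hypot(q[:,0],q[:,1])<40; q=q[k]; print('knob top',len(q),q.mean(0).round(1),np.percentile(q,[1,99],axis=0).round(1).tolist())
```

```text
t 7.6 tcp C mm [  3.8  -1.9 316.1] heading toolY rel carrier x deg 148.2 j [-0.08  0.34  0.35  1.58 -0.   -1.45] F [ 0.4 -0.1 -0.1] M [0.003 0.019 0.002] gap 0.0854
ex in tool [ 0.001 -0.85   0.526] ey [-0.     0.526  0.85 ]
tip x max [-43.4 -38.8 -35.9] [-40.9 -45.2  -3.9] [-44.8 -56.8 -12.5] [-34.3 -43.   10.3]
tip x max [-43.3 -38.9 -35.9] [-40.9  43.3  -4. ] [-44.9  41.2 -12.4] [-34.5  54.5  10.7]
knob top 251 [  1.9  -3.2 226.3 316.9 234.4] [[-15.5, -21.3, 226.0, 292.5, 212.0], [20.5, 17.3, 227.2, 341.0, 258.5]]
```

View pics/wrist5.png

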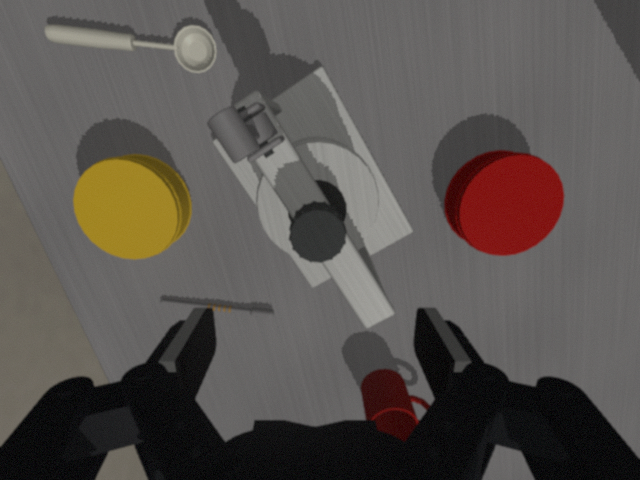

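Seen open, the fingertips are about 38 mm above the TCP, and the knob top is at z≈226, centred under the tool. Now I'll descend and grip.

Emit:
{"name": "servo_tool", "arguments": {"increments": [{"offset": [4, 0.1, 0], "yaw": 0}, {"offset": [8, 0.1, 0], "yaw": 0}, {"offset": [11, 0.1, 0], "yaw": 0}, {"offset": [13, 0.1, 0], "yaw": 0}, {"offset": [14.5, 0.1, 0], "yaw": 0}, {"offset": [15.3, 0.1, 0], "yaw": 0}, {"offset": [15.3, 0.1, 0], "yaw": 0}, {"offset": [15.3, 0.1, 0], "yaw": 0}]}}

```text
clock: 8.4
tcp_pos: [0.587, 0.0314, 0.1635]
orientation: [0.55, -0.445, 0.55, 0.444]
wrist_force: [0.6, 1.1, 0.5]
finger_gap: 0.0857
```

Run:
```python
from h import *
im,d=env.read_camera('wrist'); cv2.imwrite('pics/wrist6.png',im[:,:,::-1])
rep()
```

```text
t 8.45 tcp C mm [  2.6  -1.9 163.8] heading toolY rel carrier x deg 148.0 j [-0.08  0.35 -0.01  1.21 -0.   -1.44] F [ 0.  -0.6 -0.3] M [ 0.036 -0.004  0.03 ] gap 0.0854
ex in tool [ 0.002 -0.848  0.53 ] ey [-0.001  0.53   0.848]
```

View pics/wrist6.png

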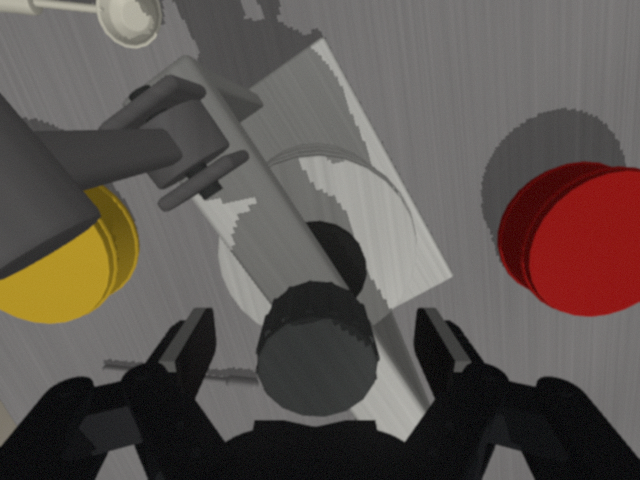

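The knob sits between the fingers, centred at x≈318, with no contact. Gripping now.

Emit:
{"name": "servo_tool", "arguments": {"increments": [{"offset": [0, 0, 0], "yaw": 0}, {"offset": [0, 0, 0], "yaw": 0}, {"offset": [0, 0, 0], "yaw": 0}, {"offset": [0, 0, 0], "yaw": 0}, {"offset": [0, 0, 0], "yaw": 0}, {"offset": [0, 0, 0], "yaw": 0}, {"offset": [0, 0, 0], "yaw": 0}, {"offset": [0, 0, 0], "yaw": 0}], "claw": 0, "force": 70}}

```text
clock: 9.25
tcp_pos: [0.5861, 0.0313, 0.1636]
orientation: [0.55, -0.445, 0.55, 0.444]
wrist_force: [-2.2, 0.3, 5.8]
finger_gap: 0.0428
```

Run:
```python
from h import *
rep()
im,d=env.read_camera('wrist'); cv2.imwrite('pics/wrist7.png',im[:,:,::-1])
im,d=env.read_camera('scene'); crop(im,275,185,405,325,4,'pics/scene7.png')
```

```text
t 9.25 tcp C mm [  1.7  -1.5 163.6] heading toolY rel carrier x deg 148.0 j [-0.08  0.35 -0.01  1.21 -0.   -1.44] F [-2.2  0.3  5.8] M [ 0.135  0.582 -0.026] gap 0.0428
ex in tool [ 0.001 -0.848  0.53 ] ey [-0.     0.53   0.848]
```

View pics/wrist7.png

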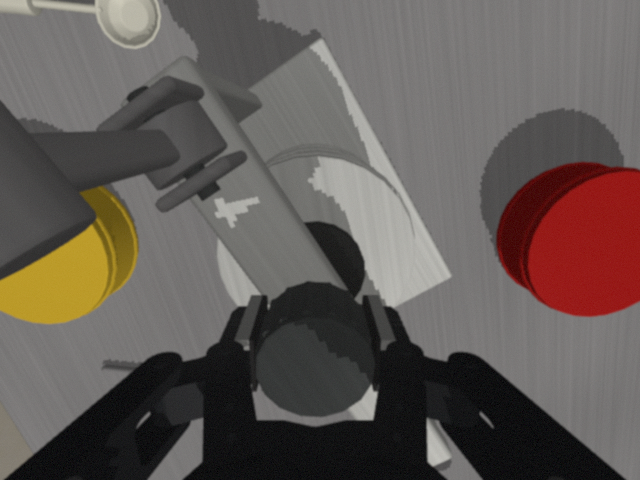

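View pics/scene7.png

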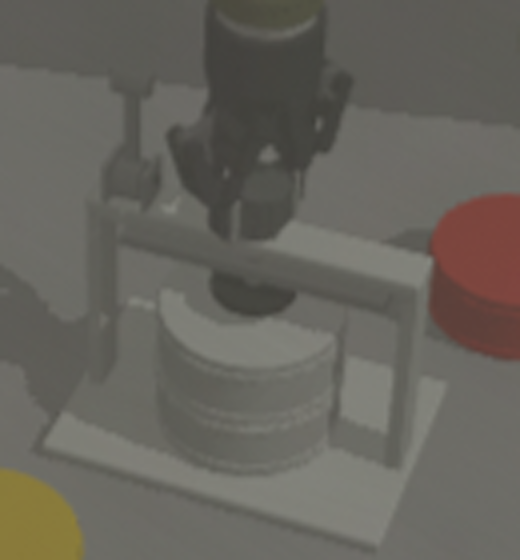

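Emit:
{"name": "servo_tool", "arguments": {"increments": [{"offset": [0, 0, 0], "yaw": 2}, {"offset": [0, 0, 0], "yaw": 4}, {"offset": [0, 0, 0], "yaw": 6}, {"offset": [0, 0, 0], "yaw": 8}, {"offset": [0, 0, 0], "yaw": 10}, {"offset": [0, 0, 0], "yaw": 12}, {"offset": [0, 0, 0], "yaw": 14}, {"offset": [0, 0, 0], "yaw": 16}]}}

```text
clock: 10.15
tcp_pos: [0.5856, 0.0315, 0.1636]
orientation: [0.606, -0.364, 0.607, 0.364]
wrist_force: [-3.8, 0.6, 6.2]
finger_gap: 0.0428
```

```bash
cat > m.py <<'E'
from h import *
# readings: immediate, then few with camera calls (advance .05 s each)
import sys,json
out=[]
for i in range(int(sys.argv[1])):
    s=env.get_state(); r=R(s); out.append((round(s['clock'],2),round(float(np.degrees(np.arctan2(r[1,1],r[0,1])-yaw)),2),round(float(s['ft_torque'][2]),3),round(float(s['tau'][5]),3),round(s['finger_gap'],4),s['wrist_force'].round(1).tolist()))
    if i<int(sys.argv[1])-1: env.read_camera('wrist')
for o in out: print(o)
open('log.txt','a').write(json.dumps(out)+'\n')
E
python3 m.py 4
```

```text
(10.15, 131.99, 0.608, 0.243, 0.0428, [-3.8, 0.6, 6.2])
(10.2, 131.9, 0.413, 0.499, 0.0427, [-3.3, -0.4, 5.8])
(10.25, 131.99, 0.179, 0.371, 0.043, [-4.0, 0.1, 6.6])
(10.3, 132.01, 0.238, 0.193, 0.0427, [-3.6, 0.2, 6.3])
```

Emit:
{"name": "servo_tool", "arguments": {"increments": [{"offset": [0, 0, 0], "yaw": 1.5}, {"offset": [0, 0, 0], "yaw": 3}, {"offset": [0, 0, 0], "yaw": 4.5}, {"offset": [0, 0, 0], "yaw": 6}, {"offset": [0, 0, 0], "yaw": 7.5}, {"offset": [0, 0, 0], "yaw": 9}, {"offset": [0, 0, 0], "yaw": 10.5}, {"offset": [0, 0, 0], "yaw": 12}]}}

```text
clock: 11.1
tcp_pos: [0.5854, 0.0317, 0.1636]
orientation: [0.641, -0.298, 0.641, 0.298]
wrist_force: [-4.5, 0.6, 7.3]
finger_gap: 0.0425
```

```bash
python3 m.py 1
```

```text
(11.1, 120.01, 0.601, 0.333, 0.0425, [-4.5, 0.6, 7.3])
```

Emit:
{"name": "servo_tool", "arguments": {"increments": [{"offset": [0, 0, 0], "yaw": 1.5}, {"offset": [0, 0, 0], "yaw": 3}, {"offset": [0, 0, 0], "yaw": 4.5}, {"offset": [0, 0, 0], "yaw": 6}, {"offset": [0, 0, 0], "yaw": 7.5}, {"offset": [0, 0, 0], "yaw": 9}, {"offset": [0, 0, 0], "yaw": 10.5}, {"offset": [0, 0, 0], "yaw": 12}]}}

```text
clock: 11.9
tcp_pos: [0.5851, 0.0319, 0.1636]
orientation: [0.669, -0.229, 0.669, 0.23]
wrist_force: [-5.4, 0.8, 7.0]
finger_gap: 0.0427
```

```bash
python3 m.py 1
```

```text
(11.9, 108.03, 0.633, 0.334, 0.0427, [-5.4, 0.8, 7.0])
```

Emit:
{"name": "servo_tool", "arguments": {"increments": [{"offset": [0, 0, 0], "yaw": 1.5}, {"offset": [0, 0, 0], "yaw": 3}, {"offset": [0, 0, 0], "yaw": 4.5}, {"offset": [0, 0, 0], "yaw": 6}, {"offset": [0, 0, 0], "yaw": 7.5}, {"offset": [0, 0, 0], "yaw": 9}, {"offset": [0, 0, 0], "yaw": 10.5}, {"offset": [0, 0, 0], "yaw": 12}]}}

```text
clock: 12.7
tcp_pos: [0.585, 0.0322, 0.1636]
orientation: [0.689, -0.158, 0.689, 0.159]
wrist_force: [-4.9, 2.3, 8.0]
finger_gap: 0.0428
```

```bash
python3 m.py 1
```

```text
(12.7, 96.04, 0.603, 0.334, 0.0428, [-4.9, 2.3, 8.0])
```

Emit:
{"name": "servo_tool", "arguments": {"increments": [{"offset": [0, 0, 0], "yaw": 1.5}, {"offset": [0, 0, 0], "yaw": 3}, {"offset": [0, 0, 0], "yaw": 4.5}, {"offset": [0, 0, 0], "yaw": 6}, {"offset": [0, 0, 0], "yaw": 7.5}, {"offset": [0, 0, 0], "yaw": 9}, {"offset": [0, 0, 0], "yaw": 10.5}, {"offset": [0, 0, 0], "yaw": 12}]}}

```text
clock: 13.5
tcp_pos: [0.5848, 0.0325, 0.1635]
orientation: [0.701, -0.085, 0.702, 0.087]
wrist_force: [-6.2, 4.1, 7.7]
finger_gap: 0.0429
```

```bash
python3 m.py 1
```

```text
(13.5, 84.05, 0.611, 0.334, 0.0429, [-6.2, 4.1, 7.7])
```

Emit:
{"name": "servo_tool", "arguments": {"increments": [{"offset": [0, 0, 0], "yaw": 1.5}, {"offset": [0, 0, 0], "yaw": 3}, {"offset": [0, 0, 0], "yaw": 4.5}, {"offset": [0, 0, 0], "yaw": 6}, {"offset": [0, 0, 0], "yaw": 7.5}, {"offset": [0, 0, 0], "yaw": 9}, {"offset": [0, 0, 0], "yaw": 10.5}, {"offset": [0, 0, 0], "yaw": 12}]}}

```text
clock: 14.3
tcp_pos: [0.5848, 0.0328, 0.1635]
orientation: [0.707, -0.011, 0.707, 0.013]
wrist_force: [-6.3, 4.6, 8.0]
finger_gap: 0.0426
```

```bash
python3 m.py 1
```

```text
(14.3, 72.06, 0.618, 0.334, 0.0426, [-6.3, 4.6, 8.0])
```

Emit:
{"name": "servo_tool", "arguments": {"increments": [{"offset": [0, 0, 0], "yaw": 1.5}, {"offset": [0, 0, 0], "yaw": 3}, {"offset": [0, 0, 0], "yaw": 4.5}, {"offset": [0, 0, 0], "yaw": 6}, {"offset": [0, 0, 0], "yaw": 7.5}, {"offset": [0, 0, 0], "yaw": 9}, {"offset": [0, 0, 0], "yaw": 10.5}, {"offset": [0, 0, 0], "yaw": 12}]}}

```text
clock: 15.1
tcp_pos: [0.5848, 0.0332, 0.1636]
orientation: [0.704, 0.063, 0.705, -0.061]
wrist_force: [-6.0, 6.0, 7.8]
finger_gap: 0.0424
```

```bash
python3 m.py 1
python3 - <<'E'
from h import *
im,d=env.read_camera('scene'); crop(im,275,185,405,325,4,'pics/scene8.png')
E
```

```text
(15.1, 60.08, 0.641, 0.334, 0.0424, [-6.0, 6.0, 7.8])
```

View pics/scene8.png

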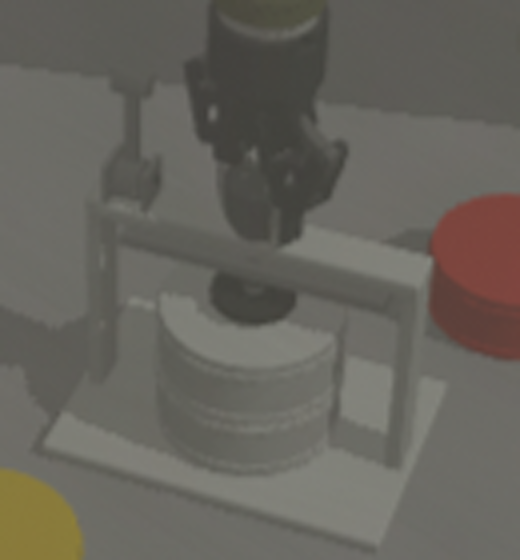

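Run:
```python
from h import *
M=model('scene')
for z in (.118,.123,.128,.132):
    a=np.linspace(0,2*np.pi,180); P=np.array([W(.002+.03*np.cos(t),-.002+.03*np.sin(t),z) for t in a]); p=(proj(M,P)-[275,185])*4; print(z,p.min(0).round(1),p.max(0).round(1))
P=W(.002,-.002,.118); a=np.linspace(0,2*np.pi,180); p=(proj(M,np.array([W(.002+.065*np.cos(t),-.002+.065*np.sin(t),.118) for t in a]))-[275,185])*4; print('lid',p.min(0),p.max(0))
```

```text
0.118 [210.3 269.9] [297.8 328.9]
0.123 [210.5 264.5] [298.2 323.4]
0.128 [210.7 259.1] [298.6 318. ]
0.132 [210.8 254.8] [298.8 313.6]
lid [159.20503803 237.11062727] [348.95894654 364.93447242]
```

Emit:
{"name": "servo_tool", "arguments": {"increments": [{"offset": [0, 0, 0], "yaw": 1.5}, {"offset": [0, 0, 0], "yaw": 3}, {"offset": [0, 0, 0], "yaw": 4.5}, {"offset": [0, 0, 0], "yaw": 6}, {"offset": [0, 0, 0], "yaw": 7.5}, {"offset": [0, 0, 0], "yaw": 9}, {"offset": [0, 0, 0], "yaw": 10.5}, {"offset": [0, 0, 0], "yaw": 12}]}}

```text
clock: 15.95
tcp_pos: [0.5849, 0.0335, 0.1636]
orientation: [0.693, 0.136, 0.695, -0.134]
wrist_force: [-5.7, 7.2, 7.9]
finger_gap: 0.0425
```

```bash
python3 m.py 1
```

```text
(15.95, 48.09, 0.602, 0.333, 0.0425, [-5.7, 7.2, 7.9])
```

Emit:
{"name": "servo_tool", "arguments": {"increments": [{"offset": [0, 0, 0], "yaw": 1.5}, {"offset": [0, 0, 0], "yaw": 3}, {"offset": [0, 0, 0], "yaw": 4.5}, {"offset": [0, 0, 0], "yaw": 6}, {"offset": [0, 0, 0], "yaw": 7.5}, {"offset": [0, 0, 0], "yaw": 9}, {"offset": [0, 0, 0], "yaw": 10.5}, {"offset": [0, 0, 0], "yaw": 12}]}}

```text
clock: 16.75
tcp_pos: [0.5851, 0.0338, 0.1636]
orientation: [0.676, 0.208, 0.677, -0.205]
wrist_force: [-4.5, 7.9, 7.5]
finger_gap: 0.0426
```

```bash
python3 m.py 1
```

```text
(16.75, 36.11, 0.539, 0.332, 0.0426, [-4.5, 7.9, 7.5])
```

Emit:
{"name": "servo_tool", "arguments": {"increments": [{"offset": [0, 0, 0], "yaw": 1.5}, {"offset": [0, 0, 0], "yaw": 3}, {"offset": [0, 0, 0], "yaw": 4.5}, {"offset": [0, 0, 0], "yaw": 6}, {"offset": [0, 0, 0], "yaw": 7.5}, {"offset": [0, 0, 0], "yaw": 9}, {"offset": [0, 0, 0], "yaw": 10.5}, {"offset": [0, 0, 0], "yaw": 12}]}}

```text
clock: 17.55
tcp_pos: [0.5853, 0.0341, 0.1636]
orientation: [0.65, 0.278, 0.652, -0.275]
wrist_force: [-4.7, 8.8, 6.9]
finger_gap: 0.0428
```

```bash
python3 m.py 1
```

```text
(17.55, 24.12, 0.604, 0.331, 0.0428, [-4.7, 8.8, 6.9])
```

Emit:
{"name": "servo_tool", "arguments": {"increments": [{"offset": [0, 0, 0], "yaw": 1.5}, {"offset": [0, 0, 0], "yaw": 3}, {"offset": [0, 0, 0], "yaw": 4.5}, {"offset": [0, 0, 0], "yaw": 6}, {"offset": [0, 0, 0], "yaw": 7.5}, {"offset": [0, 0, 0], "yaw": 9}, {"offset": [0, 0, 0], "yaw": 10.5}, {"offset": [0, 0, 0], "yaw": 12}]}}

```text
clock: 18.35
tcp_pos: [0.5856, 0.0343, 0.1636]
orientation: [0.618, 0.344, 0.619, -0.341]
wrist_force: [-2.8, 9.1, 5.7]
finger_gap: 0.0429
```

```bash
python3 m.py 1
```

```text
(18.35, 12.13, 0.596, 0.33, 0.0429, [-2.8, 9.1, 5.7])
```

Emit:
{"name": "servo_tool", "arguments": {"increments": [{"offset": [0, 0, 0], "yaw": 1.5}, {"offset": [0, 0, 0], "yaw": 3}, {"offset": [0, 0, 0], "yaw": 4.5}, {"offset": [0, 0, 0], "yaw": 6}, {"offset": [0, 0, 0], "yaw": 7.5}, {"offset": [0, 0, 0], "yaw": 9}, {"offset": [0, 0, 0], "yaw": 10.5}, {"offset": [0, 0, 0], "yaw": 12}]}}

```text
clock: 19.15
tcp_pos: [0.5858, 0.0344, 0.1636]
orientation: [0.578, 0.407, 0.58, -0.404]
wrist_force: [-2.6, 10.2, 5.3]
finger_gap: 0.0428
```

```bash
python3 m.py 1
python3 - <<'E'
from h import *
im,d=env.read_camera('scene'); crop(im,310,230,370,275,10,'pics/scene9.png'); np.save('/tmp/s9.npy',im)
E
```

```text
(19.15, 0.13, 0.628, 0.328, 0.0428, [-2.6, 10.2, 5.3])
```

View pics/scene9.png

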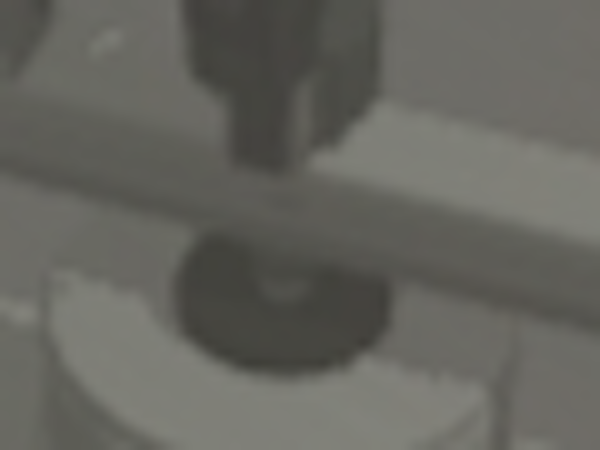

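Emit:
{"name": "servo_tool", "arguments": {"increments": [{"offset": [0, 0, 0], "yaw": 1.5}, {"offset": [0, 0, 0], "yaw": 3}, {"offset": [0, 0, 0], "yaw": 4.5}, {"offset": [0, 0, 0], "yaw": 6}, {"offset": [0, 0, 0], "yaw": 7.5}, {"offset": [0, 0, 0], "yaw": 9}, {"offset": [0, 0, 0], "yaw": 10.5}, {"offset": [0, 0, 0], "yaw": 12}]}}

```text
clock: 20.0
tcp_pos: [0.5862, 0.0345, 0.1636]
orientation: [0.533, 0.465, 0.535, -0.462]
wrist_force: [-1.9, 10.4, 5.6]
finger_gap: 0.0427
```

```bash
python3 m.py 1
```

```text
(20.0, -11.86, 0.597, 0.336, 0.0427, [-1.9, 10.4, 5.6])
```

Emit:
{"name": "servo_tool", "arguments": {"increments": [{"offset": [0, 0, 0], "yaw": 1.5}, {"offset": [0, 0, 0], "yaw": 3}, {"offset": [0, 0, 0], "yaw": 4.5}, {"offset": [0, 0, 0], "yaw": 6}, {"offset": [0, 0, 0], "yaw": 7.5}, {"offset": [0, 0, 0], "yaw": 9}, {"offset": [0, 0, 0], "yaw": 10.5}, {"offset": [0, 0, 0], "yaw": 12}]}}

```text
clock: 20.8
tcp_pos: [0.5866, 0.0345, 0.1637]
orientation: [0.482, 0.519, 0.483, -0.515]
wrist_force: [-0.2, 10.3, 6.2]
finger_gap: 0.0426
```

```bash
python3 m.py 1;python3 - <<'E'
from h import *
im,d=env.read_camera('scene'); crop(im,310,230,370,275,10,'pics/scene10.png'); np.save('/tmp/s10.npy',im)
rep()
E
```

```text
(20.8, -23.85, 0.652, 0.378, 0.0426, [-0.2, 10.3, 6.2])
t 20.85 tcp C mm [  3.2   1.3 163.7] heading toolY rel carrier x deg -23.9 j [-0.08  0.35 -0.01  1.21  0.01  1.56] F [-0.3 10.9  5. ] M [1.842 0.163 0.47 ] gap 0.0428
ex in tool [ 0.004  0.914 -0.405] ey [ 0.004 -0.405 -0.914]
```

View pics/scene10.png

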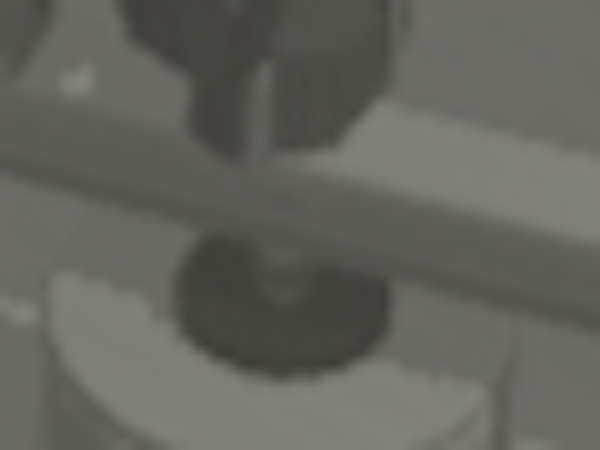

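Motor torque tau[5] is very clean: it sits flat at about 0.33, then reads 0.336 at -11.9° and 0.378 at -23.9°. That puts contact near -10.5°, with about 1.1 mm of compression now. I'll back off and come forward again to around 0.4–0.5 mm.

Emit:
{"name": "servo_tool", "arguments": {"increments": [{"offset": [0, 0, 0], "yaw": -3}, {"offset": [0, 0, 0], "yaw": -6}, {"offset": [0, 0, 0], "yaw": -9}, {"offset": [0, 0, 0], "yaw": -12}, {"offset": [0, 0, 0], "yaw": -15}, {"offset": [0, 0, 0], "yaw": -17}, {"offset": [0, 0, 0], "yaw": -18}, {"offset": [0, 0, 0], "yaw": -18}]}}

```text
clock: 21.65
tcp_pos: [0.586, 0.0345, 0.1636]
orientation: [0.556, 0.437, 0.558, -0.434]
wrist_force: [-2.2, 10.3, 5.3]
finger_gap: 0.0428
```

Emit:
{"name": "servo_tool", "arguments": {"increments": [{"offset": [0, 0, 0], "yaw": 0.5}, {"offset": [0, 0, 0], "yaw": 1}, {"offset": [0, 0, 0], "yaw": 1.5}, {"offset": [0, 0, 0], "yaw": 3}, {"offset": [0, 0, 0], "yaw": 4.5}, {"offset": [0, 0, 0], "yaw": 6}, {"offset": [0, 0, 0], "yaw": 7.5}, {"offset": [0, 0, 0], "yaw": 9}]}}

```text
clock: 22.45
tcp_pos: [0.5862, 0.0345, 0.1636]
orientation: [0.521, 0.479, 0.522, -0.476]
wrist_force: [-1.2, 9.7, 5.8]
finger_gap: 0.043
```

```bash
python3 m.py 4
```

```text
(22.45, -14.86, 0.595, 0.346, 0.043, [-1.2, 9.7, 5.8])
(22.5, -14.93, 0.434, 0.526, 0.0431, [-0.8, 10.4, 5.7])
(22.55, -14.86, 0.269, 0.416, 0.0426, [-1.0, 9.8, 5.9])
(22.6, -14.84, 0.286, 0.286, 0.0426, [-1.9, 9.6, 4.7])
```

The forward reading gives 0.346, so about 0.4 mm past contact, which agrees. Releasing and rising.

Emit:
{"name": "servo_tool", "arguments": {"increments": [{"offset": [0, 0, 0], "yaw": 0}, {"offset": [0, 0, 0], "yaw": 0}, {"offset": [0, 0, 0], "yaw": 0}, {"offset": [0, 0, 0], "yaw": 0}, {"offset": [-3, 0, 0], "yaw": 0}, {"offset": [-7, 0, 0], "yaw": 0}, {"offset": [-11, 0, 0], "yaw": 0}, {"offset": [-15.5, 0, 0], "yaw": 0}], "claw": 1}}

```text
clock: 23.4
tcp_pos: [0.5856, 0.031, 0.3185]
orientation: [0.52, 0.478, 0.521, -0.479]
wrist_force: [0.4, -0.4, -0.4]
finger_gap: 0.0854
```

Run:
```python
from h import *
rep((-.06,-.092,.32))
```

```text
t 23.4 tcp C mm [  1.1  -1.7 318.5] heading toolY rel carrier x deg -15.0 j [-0.08  0.34  0.35  1.58 -0.    1.4 ] F [ 0.4 -0.4 -0.4] M [-0.019 -0.081 -0.003] gap 0.0854
offset cm tool [-0.14 -3.56 10.31]
ex in tool [-0.001  0.966 -0.26 ] ey [ 0.    -0.26  -0.966]
```

Moving back to the -x side of the lever with the fingers shut and the heading at -90°.

Emit:
{"name": "servo_tool", "arguments": {"increments": [{"offset": [0, -1, 1.5], "yaw": 8.5}, {"offset": [0, -2, 3.5], "yaw": 17}, {"offset": [0, -3.6, 6], "yaw": 25.5}, {"offset": [0, -3.6, 8.5], "yaw": 34}, {"offset": [0, -3.6, 10.3], "yaw": 42.5}, {"offset": [0, -3.6, 10.3], "yaw": 51}, {"offset": [0, -3.6, 10.3], "yaw": 59.5}, {"offset": [0, -3.6, 10.3], "yaw": 68}], "claw": 0}}

```text
clock: 24.2
tcp_pos: [0.559, -0.0751, 0.3175]
orientation: [-0.162, -0.688, -0.162, 0.688]
wrist_force: [-0.6, 0.1, -0.8]
finger_gap: -0.0
```

Emit:
{"name": "servo_tool", "arguments": {"increments": [{"offset": [0, 0, 0], "yaw": 7}, {"offset": [3, 0, 0], "yaw": 7}, {"offset": [6, 0, 0], "yaw": 7}, {"offset": [8, 0, 0], "yaw": 7}, {"offset": [8.5, 0, 0], "yaw": 7}, {"offset": [8.5, 0, 0], "yaw": 7}, {"offset": [8.5, 0, 0], "yaw": 7}, {"offset": [8.5, 0, 0], "yaw": 7}]}}

```text
clock: 25.0
tcp_pos: [0.5599, -0.0747, 0.2342]
orientation: [0.122, 0.697, 0.122, -0.696]
wrist_force: [-0.1, 0.2, 0.6]
finger_gap: 0.0002
```

Run:
```python
from h import *
rep((-.018,-.092,.232))
im,d=env.read_camera('wrist'); cv2.imwrite('pics/wrist11.png',im[:,:,::-1])
```

```text
t 25.0 tcp C mm [-59.  -92.3 234.2] heading toolY rel carrier x deg -90.0 j [-0.27  0.29  0.07  1.35 -0.    2.52] F [-0.1  0.2  0.6] M [ 0.028 -0.021  0.025] gap 0.0002
offset cm tool [ 0.23 -0.03 -4.1 ]
ex in tool [ 0.002 -0.    -1.   ] ey [-0.002 -1.     0.   ]
```

View pics/wrist11.png

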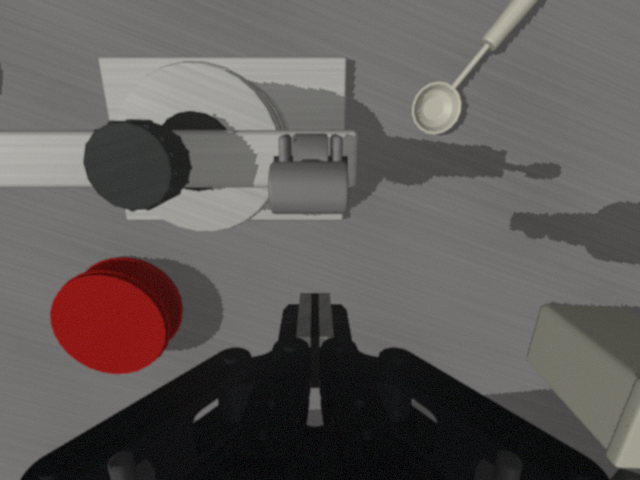

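Emit:
{"name": "servo_tool", "arguments": {"increments": [{"offset": [0, 0, -2], "yaw": 0}, {"offset": [0, 0, -3.6], "yaw": 0}, {"offset": [0, 0, -4.4], "yaw": 0}, {"offset": [0, 0, -5.2], "yaw": 0}, {"offset": [-0.2, 0, -6], "yaw": 0}, {"offset": [-0.4, 0, -6.8], "yaw": 0}, {"offset": [-0.5, 0, -7.4], "yaw": 0}, {"offset": [-0.5, 0, -7.7], "yaw": 0}]}}

```text
clock: 25.85
tcp_pos: [0.626, -0.0495, 0.235]
orientation: [-0.122, -0.692, -0.122, 0.701]
wrist_force: [-13.3, -4.8, -4.3]
finger_gap: 0.0001
```

Run:
```python
from h import *
rep((.018,-.092,.24))
im,d=env.read_camera('wrist'); cv2.imwrite('pics/wrist12.png',im[:,:,::-1])
rep()
M=model('wrist'); v,u=np.mgrid[:480,:640]; w=px2w(M,u,v,d)
m=(u>250)&(u<375)&(w[...,2]>.21)&(w[...,2]<.31)&(d>0)&(v<294)
q=(w[m][:,:2]-c0)@np.c_[ex,ey]*1000; z=w[m][:,2]*1000
for a in range(215,305,5):
    k=(z>a)&(z<=a+5); 
    if k.sum()>5: print(a,k.sum(),q[k].mean(0).round(1),np.percentile(q[k],[3,97],axis=0).round(1).tolist())
```

```text
t 25.85 tcp C mm [ 11.7 -91.1 235. ] heading toolY rel carrier x deg -90.1 j [-0.2   0.43  0.28  1.43 -0.01  2.59] F [-13.3  -4.8  -4.3] M [-1.174  2.819  0.047] gap 0.0001
offset cm tool [-0.51  0.08 -0.63]
ex in tool [-0.014 -0.002 -1.   ] ey [ 0.002 -1.     0.002]
t 25.9 tcp C mm [ 12.  -91.1 235. ] heading toolY rel carrier x deg -90.1 j [-0.2   0.43  0.28  1.43 -0.    2.59] F [-11.6  -4.6  -4.1] M [-0.948  2.418  0.047] gap -0.0001
ex in tool [-0.013 -0.001 -1.   ] ey [ 0.002 -1.     0.001]
215 10 [ 17.5 -97.3] [[17.2, -106.6], [18.4, -78.0]]
270 248 [ 41.4 -91.7] [[40.9, -103.3], [41.9, -79.4]]
275 790 [ 40.1 -91.2] [[37.9, -103.5], [41.6, -79.3]]
280 834 [ 36.8 -91.3] [[34.7, -103.1], [39.2, -79.5]]
```

View pics/wrist12.png

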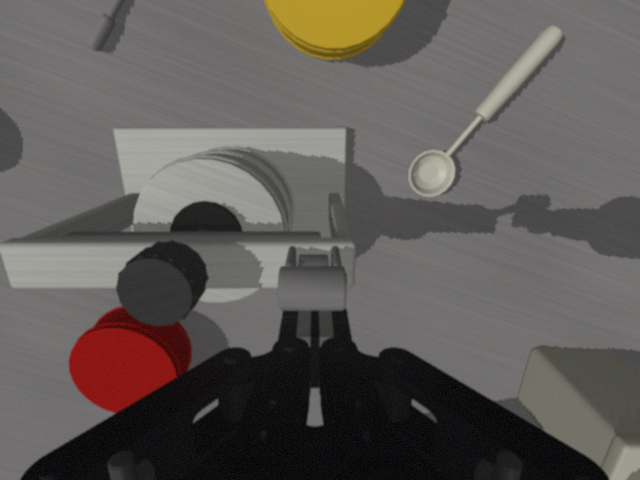

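The barrel is now at x≈33 mm, leaning about 0.43 rad. I'll move to above it and press down along the arc.

Emit:
{"name": "servo_tool", "arguments": {"increments": [{"offset": [0, 0, 2], "yaw": 0}, {"offset": [-2, 0, 2], "yaw": 0}, {"offset": [-5, 0, 2], "yaw": 0}, {"offset": [-5, 0, 0], "yaw": 0}, {"offset": [-5, 0, -1.4], "yaw": 0}, {"offset": [-4, 0, -1.5], "yaw": 0}, {"offset": [-2.5, 0, -1.6], "yaw": 0}, {"offset": [-1.5, 0, -1.8], "yaw": 0}]}}

```text
clock: 26.7
tcp_pos: [0.6519, -0.0414, 0.2572]
orientation: [0.123, 0.701, 0.122, -0.692]
wrist_force: [5.9, 8.0, 40.0]
finger_gap: 0.0002
```

Run:
```python
from h import *
rep((.066,-.092,.221))
```

```text
t 26.7 tcp C mm [ 38.8 -92.3 257.2] heading toolY rel carrier x deg -90.0 j [-0.19  0.46  0.38  1.48  0.    2.61] F [ 5.9  8.  40. ] M [ 1.582 -1.286  0.027] gap 0.0002
offset cm tool [ 3.65 -0.04 -2.67]
ex in tool [ 0.012  0.    -1.   ] ey [-0.003 -1.    -0.   ]
```

Emit:
{"name": "servo_tool", "arguments": {"increments": [{"offset": [0.3, 0, -0.5], "yaw": 0}, {"offset": [0.6, 0, -0.8], "yaw": 0}, {"offset": [0.9, 0, -1.1], "yaw": 0}, {"offset": [1.2, 0, -1.4], "yaw": 0}, {"offset": [1.5, 0, -1.7], "yaw": 0}, {"offset": [1.8, 0, -2], "yaw": 0}, {"offset": [2, 0, -2.2], "yaw": 0}, {"offset": [2.3, 0, -2.4], "yaw": 0}]}}

```text
clock: 27.5
tcp_pos: [0.6775, -0.0321, 0.2384]
orientation: [0.124, 0.704, 0.122, -0.689]
wrist_force: [10.2, 8.0, 27.4]
finger_gap: 0.0001
```

Run:
```python
from h import *
rep((.066,-.092,.221))
```

```text
t 27.5 tcp C mm [ 66.  -92.2 238.4] heading toolY rel carrier x deg -89.9 j [-0.17  0.5   0.4   1.45  0.01  2.62] F [10.2  8.  27.4] M [ 1.708 -1.9    0.05 ] gap 0.0001
offset cm tool [ 1.74 -0.03  0.04]
ex in tool [ 0.021  0.002 -1.   ] ey [-0.006 -1.    -0.002]
```

Emit:
{"name": "servo_tool", "arguments": {"increments": [{"offset": [0.2, 0, 0], "yaw": 0}, {"offset": [0.5, 0, 0], "yaw": 0}, {"offset": [0.8, 0, 0], "yaw": 0}, {"offset": [1.1, 0, 0], "yaw": 0}, {"offset": [1.4, 0, -0.1], "yaw": 0}, {"offset": [1.6, 0, -0.2], "yaw": 0}, {"offset": [1.6, 0, -0.2], "yaw": 0}, {"offset": [1.6, 0, -0.2], "yaw": 0}]}}

```text
clock: 28.3
tcp_pos: [0.682, -0.0317, 0.2247]
orientation: [0.124, 0.706, 0.121, -0.686]
wrist_force: [12.4, 7.2, 30.7]
finger_gap: 0.0001
```

Run:
```python
from h import *
rep((.066,-.092,.221))
im,d=env.read_camera('wrist'); cv2.imwrite('pics/wrist13.png',im[:,:,::-1])
im,d=env.read_camera('scene'); crop(im,275,165,405,305,4,'pics/scene13.png')
```

```text
t 28.3 tcp C mm [ 70.4 -93.4 224.7] heading toolY rel carrier x deg -89.9 j [-0.17  0.51  0.37  1.41  0.01  2.63] F [12.4  7.2 30.7] M [ 1.541 -2.601  0.062] gap 0.0001
offset cm tool [ 0.36 -0.15  0.45]
ex in tool [ 0.027  0.002 -1.   ] ey [-0.009 -1.    -0.002]
```

View pics/wrist13.png

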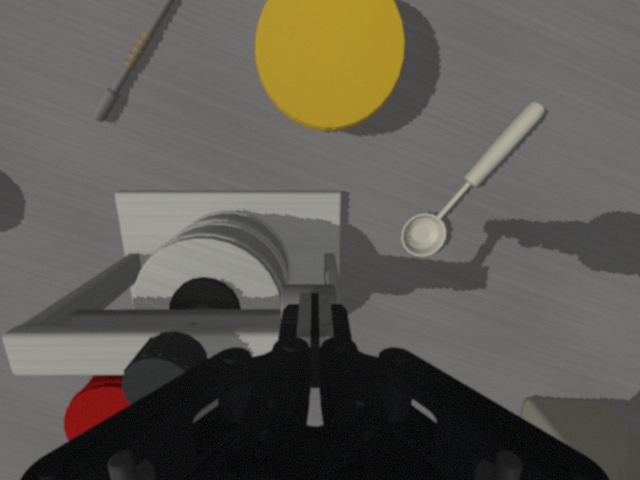

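View pics/scene13.png

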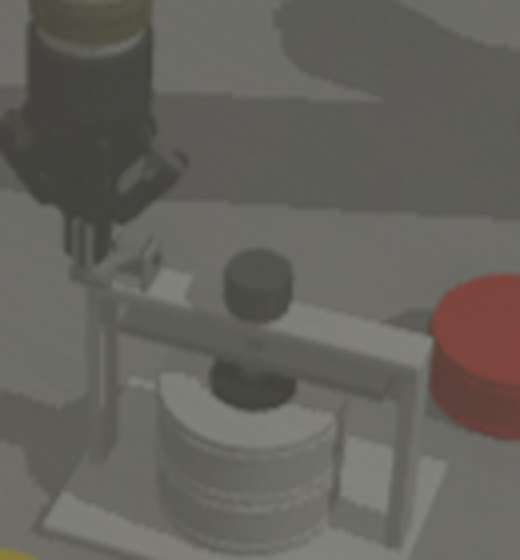

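Emit:
{"name": "servo_tool", "arguments": {"increments": [{"offset": [0.2, 0, 0], "yaw": 0}, {"offset": [0.4, 0, 0], "yaw": 0}, {"offset": [0.6, 0, 0], "yaw": 0}, {"offset": [0.8, 0, 0], "yaw": 0}, {"offset": [1.0, 0, 0], "yaw": 0}, {"offset": [1.0, 0, 0], "yaw": 0}, {"offset": [1.0, 0, 0], "yaw": 0}, {"offset": [1.0, 0, 0], "yaw": 0}]}}

```text
clock: 29.2
tcp_pos: [0.6827, -0.0319, 0.224]
orientation: [0.126, 0.71, 0.12, -0.683]
wrist_force: [-1.2, 9.3, 64.8]
finger_gap: -0.0
```

Run:
```python
from h import *
rep((.066,-.092,.221))
```

```text
t 29.2 tcp C mm [ 71.  -93.9 224. ] heading toolY rel carrier x deg -89.9 j [-0.17  0.5   0.36  1.39  0.01  2.63] F [-1.2  9.3 64.8] M [ 1.824 -0.206  0.018] gap -0.0
offset cm tool [ 0.28 -0.19  0.51]
ex in tool [ 0.036  0.002 -0.999] ey [-0.014 -1.    -0.002]
```

The force doubled to 65 N with no further motion, so the lever is at its stop. Lifting off and checking.

Emit:
{"name": "servo_tool", "arguments": {"increments": [{"offset": [-1.5, 0, -0.8], "yaw": 0}, {"offset": [-5, 0, -0.8], "yaw": 0}, {"offset": [-9, 0, 0], "yaw": 0}, {"offset": [-12, 0, 3], "yaw": 0}, {"offset": [-12, 0, 7], "yaw": 0}, {"offset": [-12, 0, 11], "yaw": 0}, {"offset": [-12, 0, 13], "yaw": 0}, {"offset": [-12, 0, 13], "yaw": 0}]}}

```text
clock: 30.0
tcp_pos: [0.5477, -0.0781, 0.3245]
orientation: [-0.122, -0.697, -0.121, 0.697]
wrist_force: [0.2, -0.0, -0.4]
finger_gap: -0.0001
```

Run:
```python
from h import *
im,d=env.read_camera('wrist'); cv2.imwrite('pics/wrist14.png',im[:,:,::-1])
rep()
M=model('wrist'); v,u=np.mgrid[:480,:640]; w=px2w(M,u,v,d)
q=np.dstack([(w[...,:2]-c0)@np.c_[ex,ey]*1000,w[...,2:]*1000])
m=(d>0)&(abs(q[...,1]+92)<18)&(q[...,2]>212)&(q[...,2]<300)&(q[...,0]>-30)&(q[...,0]<110)
p=q[m]
for a in range(-30,110,6):
    k=(p[:,0]>a)&(p[:,0]<=a+6)
    if k.sum()>5: print(a+3,k.sum(),'ztop',np.percentile(p[k,2],95).round(1),'y',np.percentile(p[k,1],[3,97]).round(1))
k=(abs(q[...,0])<40)&(abs(q[...,1])<40)&(q[...,2]>205)&(q[...,2]<240); print('knob top',np.percentile(q[k][:,2],[50,90]))
im,d=env.read_camera('top'); crop(im,230,190,390,310,5,'pics/top14.png')
im,d=env.read_camera('scene'); crop(im,195,185,405,385,3,'pics/scene14.png')
```

```text
t 30.05 tcp C mm [-70.1 -91.6 324.1] heading toolY rel carrier x deg -90.1 j [-0.29  0.27  0.27  1.57 -0.    2.51] F [-0.4  0.6  0.3] M [ 0.011  0.019 -0.047] gap -0.0002
ex in tool [ 0.001 -0.002 -1.   ] ey [-0.    -1.     0.002]
-9 168 ztop 215.8 y [-107.3  -76.6]
-3 298 ztop 217.4 y [-107.2  -76.1]
3 300 ztop 217.4 y [-107.1  -76.1]
9 335 ztop 216.5 y [-107.1  -76.2]
15 214 ztop 216.0 y [-107.6  -75.7]
21 147 ztop 218.1 y [-105.9  -77.4]
27 139 ztop 221.0 y [-97.  -86.3]
33 160 ztop 224.1 y [-97.1 -86.4]
39 159 ztop 227.5 y [-97.  -86.6]
45 159 ztop 230.3 y [-96.9 -86.7]
51 181 ztop 233.7 y [-96.8 -86.2]
57 191 ztop 236.8 y [-96.7 -86.3]
63 467 ztop 245.8 y [-103.3  -79.7]
69 502 ztop 247.9 y [-103.8  -79.4]
75 437 ztop 247.6 y [-103.7  -79.5]
81 58 ztop 243.6 y [-103.4  -79.8]
knob top [218.25208903 219.22844005]
```

View pics/wrist14.png

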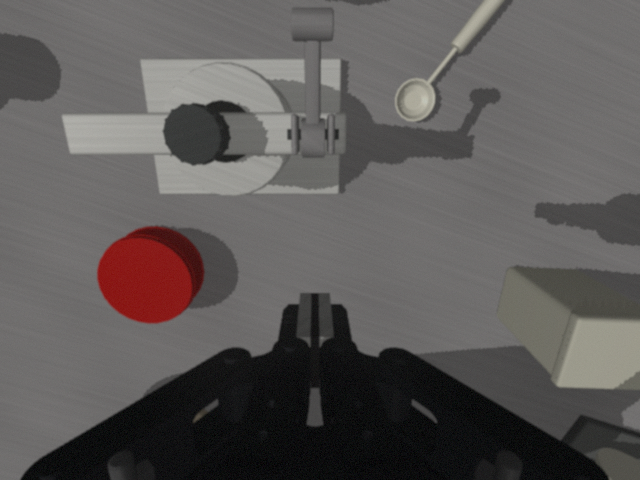

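View pics/scene14.png

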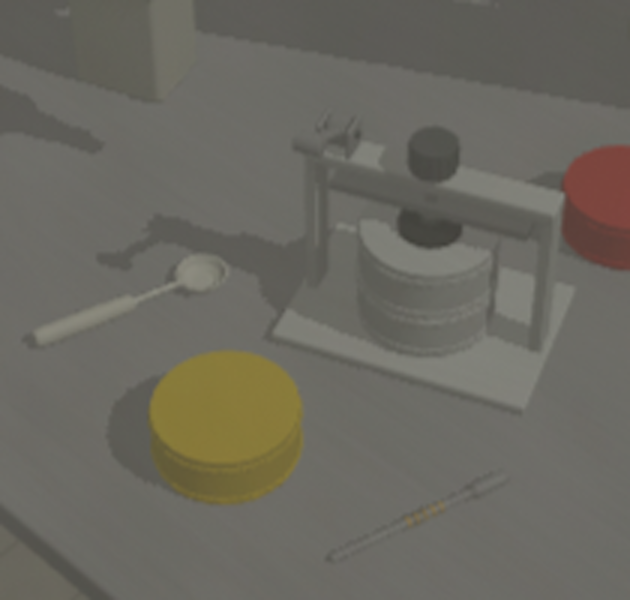

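Run:
```python
from h import *
from scipy.optimize import least_squares
im,d=env.read_camera('wrist'); M=model('wrist'); v,u=np.mgrid[:480,:640]; w=px2w(M,u,v,d)
q=np.dstack([(w[...,:2]-c0)@np.c_[ex,ey]*1000,w[...,2:]*1000])
m=(d>0)&(abs(q[...,2]-118)<5)&(np.hypot(q[...,0],q[...,1])<85); p=q[m]
# outermost points by angle
a=np.arctan2(p[:,1],p[:,0]); r=np.hypot(p[:,0],p[:,1]); E=[]
for b in np.arange(-np.pi,np.pi,.1):
    k=(a>b)&(a<b+.1)
    if k.sum()>3 and r[k].max()>55: E.append(p[k][r[k].argmax(),:2])
E=np.array(E); f=least_squares(lambda c:np.hypot(*(E-c).T)-65,[0,0],loss='soft_l1'); print(len(E),f.x,abs(f.fun).mean(), p[:,2].mean())
s=env.get_state(); print(s['clock'],s['wrist_force'])
env.hand_in()
```

```text
51 [ 1.73010967 -2.41866856] 0.571208238561321 117.05022904500125
30.2 [ 0.3334909  -0.67174035 -1.08518251]
the job is handed in; nothing more can be done
```

I handed the job in at 30.2 s, with the lever closed at its stop and the tins clamped. The hand-in returns no verdict, and I had no direct reading of the clamp force.

**What I did:**
- **Lever up:** I pushed it with the shut fingers until it stood upright, within about 0.01 rad by the depth image.
- **Knob:** I turned it clockwise about 158° until the wrist motor's torque began to rise. I then backed off and came forward again to about 0.4 mm past contact.
- **Lever over:** I pushed it from the side, then pressed it down from above. At the end the force rose from 31 N to 65 N with almost no further movement, which I took as the stop.

**Last checks:**

| Check | Result |
|---|---|
| Lever | about 1.89 rad from the depth image, and it stayed after I lifted off |
| Knob top | about 219 mm above the shelf, as expected with the full 12 mm of cam travel |
| Clamp force | about 75 N, worked out from the 0.4 mm and the cam travel, not measured |
| Lid of the upper tin | fitted centre 3 mm from my carrier origin, height 117 mm; the lower tin looked in place but was not measured |
| Robot | clear of everything |
| Bystanders | neither the arm nor the gripper went near them; the spoon, straw and canister looked in place, the cup was out of the final pictures I viewed |

**What disagreed:**
- The shut fingertips ended about 27 mm above the reported TCP. My first push passed over the lever handle without touching it, and I corrected for the difference from then on.
- The wrist sensor's torque reading was too noisy to show the pad touching, so I relied on the motor torque instead.

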